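Seat the loose crank on the ware lift and wind the platform level with the board

TASK

The ware lift is worked by the loose crank: set the crank's socket down into the lift's round collar, feel for the angle at which it drops fully home over the square drive hidden inside, then wind it clockwise (seen from above) until the lift's platform is level with the fixed board beside it. Leave the crank seated on the drive, and keep the vase on the platform upright and all the other things where they are.

Things in the scene. Friction and masses are not known exactly. Their poses are not given: they have to be found in the camera images.
- stand: The grey ware lift; origin on the vertical drive axis at table level, z up, y towards the platform and board. Turning the drive clockwise seen from above raises the platform 25 mm a turn (4 mm per rad). The drive is stiff (about 0.15 N m) and stays where it is left. At the start the platform is at its bottom stop, so the drive cannot turn anticlockwise.
- drive (a point): On the drive axis, 42 mm above the table: the shoulder on which the fully seated crank's socket rests. From it an 18 mm square spindle rises 20 mm (to 62 mm above the table), then a tapered round nose 10 mm more that centres the socket. The square can stand at any angle, not known beforehand: it must be felt.
- collar_rim (a point): Centre of the mouth of the fixed dark round collar that surrounds the drive: 50 mm inside and 62 mm outside diameter, its rim 96 mm above the table, straight above the drive. It stands on a grey gearbox 130 x 130 x 36 mm.
- crank_mouth (a point): Centre of the open lower end of the loose crank's socket; z up along its axis, x along the arm to the handle. A 30 mm square tube, 21 mm square inside, 34 mm deep, flats parallel to x and y: it fits the drive at four angles, each with about 10 degrees of play either way. Resting unfitted on the square, this point is 20 mm above the drive shoulder; fully seated it is on the shoulder.
- crank_arm (a point): Middle of the arm of the loose dark steel crank (about 0.48 kg), which at the start stands upright on its socket on the table. The arm is 18 mm wide, 12 mm thick, from x = -11 to +79 mm of the socket's axis, its underside 64 mm above the socket's mouth; between them is a 22 mm square shank. This point is 34 mm from the axis, 70 mm above the mouth.
- crank_hub (a point): Centre of the crank's hub, a 22 x 22 mm square block 28 mm tall on top of the arm, on the socket's axis, 89 mm above the socket's mouth (its top 102 mm above the mouth): the place to grip the crank to lift it and to turn it onto the drive. Sides parallel to the crank's x and y; grip across y, clear of the handle.
- crank_handle (a point): Centre of the crank's upright round wooden handle, 22 to 24 mm diameter and 50 mm tall (80 to 130 mm above the socket's mouth), 65 mm from the socket's axis along the crank's x. It spins freely about its pin, so it can be pinched from above and led round in a circle without turning the hand.
- lift (a joint): Height of the platform above its bottom stop, m (0 at the start, up to 0.05).
- platform_top (a point): Centre of the top face of the lift's moving plywood platform, 140 x 140 x 14 mm, 210 mm from the drive axis along the lift's y; 120 mm above the table at the bottom stop. The vase stands on its middle.
- board_top (a point): Centre of the top face of the fixed plywood board on four legs beside the platform, 160 x 140 mm, 146 mm from the platform's centre along the lift's y. Its top is 134 to 150 mm above the table, that is 14 to 30 mm above the platform's top at the start.
- vase_at (a point): Middle of the unfired clay vase standing on the platform, 135 mm tall, 92 mm at its widest. It rides up with the platform and must stay upright on it.
- pot_at (a point): Middle of the terracotta pot, 90 mm tall, 84 mm wide, standing on the board. Leave alone.
- bowl_at (a point): Middle of a white bowl, 90 mm wide, 45 mm tall, on the table close to the lift. Leave alone.
- rib_at (a point): A flat wooden throwing rib, 90 x 45 x 8 mm, lying on the table close to the lift. Leave alone.
- jar_at (a point): Middle of a squat glaze jar, 60 mm wide, 58 mm tall, standing near the crank. Leave alone.
- brush_at (a point): A brush lying on the table. Leave alone.
- mug_at (a point): Middle of a white mug, 76 mm wide without its handle, 85 mm tall. Leave alone.
Things that resemble listed ones, but are neither listed nor needed, are in the scene too. What is shaped like the part that bears crank_mouth but red or turquoise is not meant.

How it is judged:
On the way:
1. the crank is seated fully home: its socket's mouth down on the drive shoulder within 8 mm (unfitted it stands 20 mm up) (horizontal distance between crank_mouth and drive below 0.006 m and z of crank_mouth in the frame of drive below 0.008 m and angle between crank_mouth's own z axis and vertical below 0.2 rad), for 0.2 s.
At the end, for the whole second after the job is handed in: The platform's top is level with the board's top within 4 mm and at rest, the crank sits fully home on the drive (mouth within 8 mm of the shoulder, within 6 mm of the axis, leaning less than 0.2 rad), and the vase stands upright on the platform (tilt under 0.15 rad, within 50 mm of its middle) (all of step 1 and z of platform_top in the frame of board_top between -0.004 and 0.004 m and angle between vase_at's own z axis and vertical below 0.15 rad and z of vase_at in the frame of platform_top above 0.055 m and horizontal distance between vase_at and platform_top below 0.05 m and velocity of joint lift between -0.002 and 0.002 m/s); the robot touches nothing.
It fails at once if the vase is tipped (more than 0.3 rad) (angle between vase_at's own z axis and vertical above 0.3 rad).
It fails at once if a bystander (pot, bowl, rib, jar, brush or mug) is moved by more than 40 mm (distance of any of pot_at, bowl_at, rib_at, jar_at, brush_at, mug_at from where it was at the start of the episode above 0.04 m).
It also fails if it takes over 67 s, if anything falls off the work surface, if the arm or the gripper's body presses on something with over 40 N, if the wrist force passes 120 N, or if a joint passes its speed limit or range.

ROBOT

A 7-joint arm with a two-finger parallel gripper is mounted at the origin on the work surface. World frame = base frame: x ahead of the robot, y to its left, z up, the work surface at z = 0. Lengths are in m, angles in rad, forces in N, time in s.
With the tool pointing down it reaches from about 0.4 to 0.85 m from the base axis. Payload 4.5 kg.
Tool frame: the origin (TCP) lies on the centre line of the jaws, within the pads' length; the fingertips stand finger_overhang ahead of it and the grasp point (between the pads) lies 3 mm ahead of it (finger_overhang is the distance from the TCP to the fingertips, in m); y points along the fingers, z is the direction in which the jaws open and shut, and the axes are right-handed (so a half turn about y gives the same grasp; the last joint's range is limited). The gripper opens to 85 mm and grips with 20 to 120 N. Pads are 22 mm wide; open, the fingers measure 114 mm over their backs; the gripper's body (76 mm by 85 mm) begins 54 mm behind the grasp point. The pads swing forward as they close: fully open they stand 13 mm farther back than shut.
Start: joints at [-1.273, 0.689, -0.195, 1.565, 0.157, 0.902, -0.215], TCP at [0.163, 0.603, 0.253] pointing down, gripper open.
Joint ranges: [-3.01, 3.01], [-0.46, 2.08], [-1.47, 1.51], [0.13, 2.56], [-1, 4.14], [0.04, 2.09], [-2.66, 2.66]. Speed limits (rad/s): [2.57, 2.57, 3.14, 3.14, 3.14, 3.14, 3.14].

INTERFACE

Orientations are given as a unit quaternion [w, x, y, z].
In Python, from plant import * gives the robot as it stands.
- The arm moves only by the shell command python3 -m inch 'ROWS' [OPENING] [FORCE]. ROWS is a JSON object of lists of equal length, an entry for each row: "offset": the shift along the tool's x, y, z in units of 150 mm (1.0 is 150 mm), a list of three; "spin": the turn about the tool's y in units of 45 degrees (1.0 is 45 degrees). A call has 1 to 10 rows; each row is the pose to reach, as a shift and turn from the pose commanded when the call began, along the tool's axes at that moment; what a row does not reach only later rows make up. A row lasts 1/10 s, in which the tool goes at most 50 mm and 8.59 degrees, less where a joint would pass 70% of its speed; a pose out of reach is approached as far as the arm can. A call with a number of a shift or a turn outside -1 to 1 is refused whole. A call with a gripper value outside its range is refused whole. OPENING is the opening, from 0 (shut) to 1 (fully open), set as the call begins (- or left out, the last holds). The fingers move at their own pace and stop on an object; FORCE is the grip in N (left out, the last holds). Time passes only in rows, so rows that repeat a pose let the fingers close. It gives the time, the measured TCP pose, the force and the opening at its end, in the units of the state.
- observe(): the state, without advancing time (a new reading comes with each control period).
- camera(name): name is "scene" or "top" or "wrist"; returns the picture (384x512x3 uint8, blue, green, red); there is no depth.
- camera_info(name): a dict with "fx", "fy", "cx", "cy" (pixels), "pose" (4x4, takes a point from camera to world coordinates). Camera axes: x right, y up, looking along -z (the intrinsics and any distortion apply to the point x, -y, -z); pixel columns grow to the right and rows downward; lengths in m; the calibration is good to about 2 mm. The wrist camera is an equidistant fisheye: a pixel r from the principal point sees the ray r / f radians off the axis. A picture is of the moment at which its call begins: read the wrist's pose just before it. camera_info takes no time and is no camera call; for the wrist camera it gives the pose at the moment of the call.
- close_job(): hands the job in, once; it reports no verdict.
The state is a dict: "time": time; "joint_pos": joint angles; "joint_vel": joint speeds; "tau": joint torques, N m; "position": TCP position; "ee_rot": TCP orientation; "wrist_force": force on the tool from outside, world axes, zero at the start; "moment": the same for the moment, N m; "opening": finger opening in m.
Only numpy, scipy, OpenCV 4.12 (cv2) and the standard library are available. Lean on these libraries where they do the work, as an engineer would, in place of code of your own. Each camera call takes 0.05 s, during which the arm holds its last target.

## Working session

There is one attempt and no reset: what is moved stays moved. The work goes in short steps, Python scripts to look and compute and a shell command to move; the robot and the scene stay as the last step left them, time stands still between calls to the robot, and variables do not carry over. Pictures are saved under pics/ and viewed, and the job is handed in when it is done.

```bash
ls; mkdir -p pics; python3 - <<'E'
from plant import *
import cv2
s=observe();print(s)
for n in("scene","top","wrist"):
    i=camera_info(n);print(n,i)
    cv2.imwrite(f"pics/{n}0.png",camera(n))
E
```

```text
pics
{'time': 0.0, 'joint_pos': array([-1.27321087,  0.68997311, -0.19450875,  1.56638635,  0.15730501,
        0.9024918 , -0.21510653]), 'joint_vel': array([ 0.00079484,  0.0005335 ,  0.00038192, -0.00132687, -0.00029177,
       -0.00198834,  0.00042699]), 'tau': array([ 5.94310059e-04, -5.39611852e+01, -1.26622763e+00, -1.58541924e+01,
        9.16292018e-03,  9.27308982e-03, -4.71092349e-06]), 'position': array([0.16284823, 0.60276242, 0.25247939]), 'ee_rot': array([-0.70030998,  0.70162782, -0.09299898,  0.09292752]), 'wrist_force': array([ 0.81464082, -0.39157396,  0.00190928]), 'moment': array([-0.00028414,  0.01752803, -0.03413879]), 'opening': 0.08550022251074325}
scene {'fx': 459.8550808014084, 'fy': 459.8550808014084, 'cx': 252.39261803186005, 'cy': 196.23013538173035, 'pose': array([[-0.78181602, -0.37863506,  0.49537784,  1.26230275],
       [ 0.62323335, -0.49818926,  0.60281644,  0.98043678],
       [ 0.01854448,  0.78002754,  0.62547034,  1.13636523],
       [ 0.        ,  0.        ,  0.        ,  1.        ]])}
top {'fx': 484.2648231679634, 'fy': 484.2648231679634, 'cx': 250.19101121706998, 'cy': 186.04003475921698, 'pose': array([[-0.01417531,  0.99397821, -0.1086572 ,  0.29340382],
       [-0.99971587, -0.01617143, -0.01751164, -0.01894757],
       [-0.01916333,  0.10837809,  0.99392503,  1.60810743],
       [ 0.        ,  0.        ,  0.        ,  1.        ]])}
wrist {'fx': 297.3186396354542, 'fy': 297.3186396354542, 'cx': 258.87891812753566, 'cy': 198.66095926238694, 'pose': array([[ 0.26027337, -0.93135775, -0.25461837,  0.09942015],
       [ 0.96553403,  0.25069326,  0.06997802,  0.62045853],
       [-0.00134346, -0.26405611,  0.96450638,  0.37266741],
       [ 0.        ,  0.        ,  0.        ,  1.        ]])}
```

View pics/scene0.png

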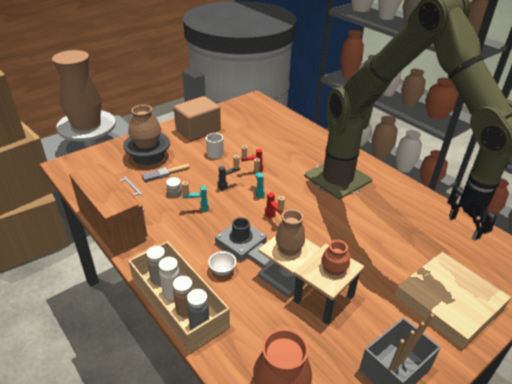

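View pics/top0.png

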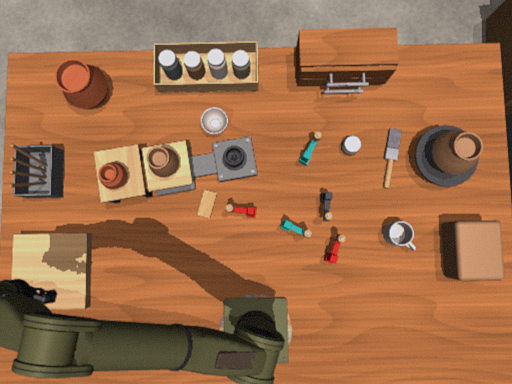

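View pics/wrist0.png

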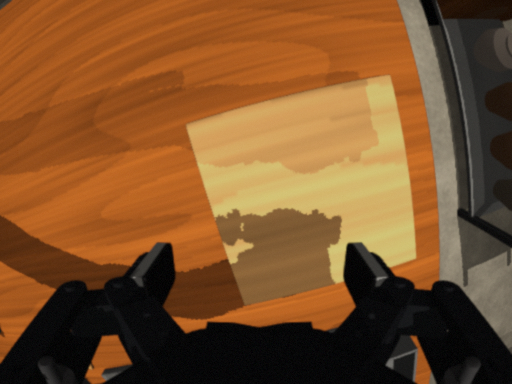

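```bash
python3 - <<'E'
import cv2
a=cv2.imread("pics/top0.png");b=cv2.imread("pics/scene0.png")
cv2.imwrite("pics/c1.png",cv2.resize(a[110:270,190:370],None,fx=4.2,fy=3.7,interpolation=cv2.INTER_CUBIC)[:600,:756])
cv2.imwrite("pics/c1.png",cv2.resize(a[125:265,190:350],None,fx=4,fy=4,interpolation=cv2.INTER_CUBIC))
cv2.imwrite("pics/c2.png",cv2.resize(b[130:330,180:380],None,fx=3,fy=3,interpolation=cv2.INTER_CUBIC))
E
```

```text
(no output)
```

View pics/c1.png

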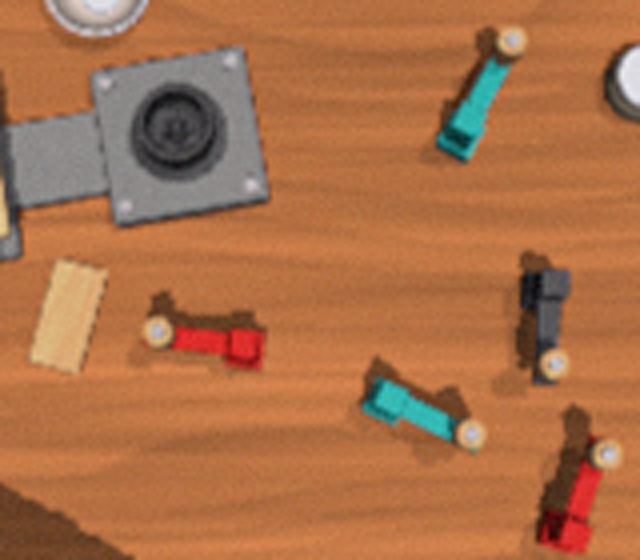

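View pics/c2.png

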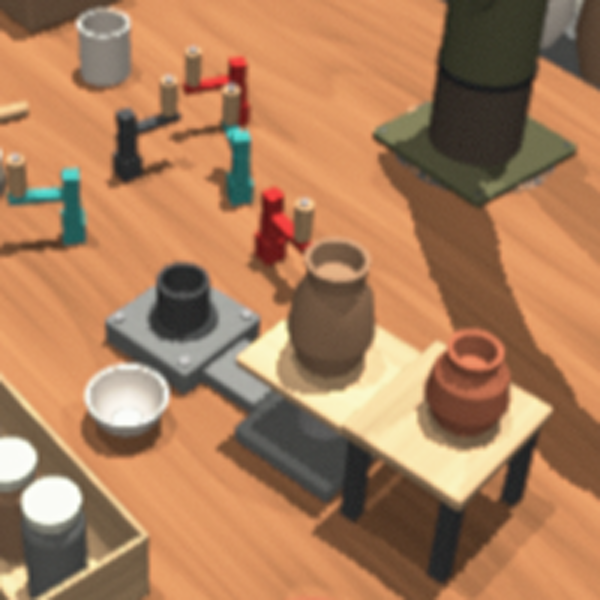

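```bash
cat > h.py <<'E'
import numpy as np, cv2
from plant import *
from scipy.spatial.transform import Rotation as R
def ray(n,u,v,info=None):
    i=info or camera_info(n); x=(u-i['cx'])/i['fx']; y=(v-i['cy'])/i['fy']
    if n=='wrist':
        r=np.hypot(x,y); d=np.array([np.sin(r)*x/r,np.sin(r)*y/r,np.cos(r)]) if r>1e-9 else np.array([0,0,1.])
    else: d=np.array([x,y,1.])
    P=np.array(i['pose']); return P[:3,3],P[:3,:3]@(d*[1,-1,-1])
def at(n,u,v,z,info=None):
    o,d=ray(n,u,v,info); return o+d*(z-o[2])/d[2]
def proj(n,p,info=None):
    i=info or camera_info(n); P=np.array(i['pose']); c=P[:3,:3].T@(np.array(p)-P[:3,3])*[1,-1,-1]
    if n=='wrist':
        r=np.hypot(c[0],c[1]); th=np.arctan2(r,c[2]); x,y=c[:2]/r*th
    else: x,y=c[:2]/c[2]
    return i['cx']+i['fx']*x,i['cy']+i['fy']*y
def toolR(s=None):
    s=s or observe(); q=s['ee_rot']; return R.from_quat([q[1],q[2],q[3],q[0]])
E
python3 - <<'E'
from h import *
np.set_printoptions(precision=4,suppress=True)
f=lambda x,y:(190+x/4,125+y/4)
print(toolR().as_matrix())
C=[at('top',*f(*c),.036) for c in [(93,72),(242,48),(268,200),(118,225)]]
print(np.array(C),np.mean(C,0))
print('rim',at('top',*f(175,122),.096))
h=at('top',*f(549,285),.103);k=at('top',*f(556,363),.130)
print('hub',h,'handle',k,k-h,np.linalg.norm((k-h)[:2]),np.degrees(np.arctan2((k-h)[1],(k-h)[0])))
# scene cross-check
g=lambda x,y:(180+x/3,130+y/3)
print('hub sc',at('scene',*g(125,112),.103),'handle',at('scene',*g(169,80),.130),'rim',at('scene',*g(183,281),.096))
E
```

```text
[[ 0.9654 -0.0003  0.2607]
 [-0.2607 -0.0013  0.9654]
 [ 0.0001 -1.     -0.0014]]
[[ 0.6102  0.1287  0.036 ]
 [ 0.6282  0.0054  0.036 ]
 [ 0.5013 -0.0141  0.036 ]
 [ 0.4827  0.109   0.036 ]] [0.5556 0.0573 0.036 ]
rim [0.5568 0.0584 0.096 ]
hub [ 0.4221 -0.2317  0.103 ] handle [ 0.3602 -0.2313  0.13  ] [-0.0619  0.0004  0.027 ] 0.06188679529767142 179.6506151346687
hub sc [ 0.4271 -0.2284  0.103 ] handle [ 0.361  -0.2211  0.13  ] rim [0.5608 0.0699 0.096 ]
```

```bash
python3 -c "
import plant;print([n for n in dir(plant) if n[0]!='_']);print(getattr(plant,'finger_overhang',None))"
python3 -m inch '{"offset":[[0,-0.3,0],[0,-0.6,0]],"spin":[[-0.17],[-0.34]]}' || python3 -m inch '{"offset":[[0,-0.3,0],[0,-0.6,0]],"spin":[-0.17,-0.34]}'
```

```text
['IKError', 'camera', 'camera_info', 'close_job', 'finger_overhang', 'observe']
0.022
time: 0.35
position: [0.1628, 0.6023, 0.3428]
ee_rot: [-0.706, 0.709, 0.003, -0.003]
wrist_force: [-0.5, 0.5, 0.8]
opening: 0.0858$.spin[0]: bad value
```

```bash
python3 -m inch '{"offset":[[0.15,0,-0.3],[0.3,0,-0.6],[0.45,0,-0.9],[0.5,0,-1]],"spin":[0,0,0,0]}'
python3 -m inch '{"offset":[[0.15,0,-0.3],[0.3,0,-0.6],[0.45,0,-0.9],[0.5,0,-1]],"spin":[0,0,0,0]}'
python3 -m inch '{"offset":[[0.2,0,-0.25],[0.4,0,-0.5],[0.6,0,-0.75],[0.8,0,-1]],"spin":[0,0,0,0]}'
```

```text
time: 0.75
position: [0.2416, 0.4482, 0.343]
ee_rot: [-0.705, 0.709, -0.0, 0.002]
wrist_force: [0.5, 0.2, 0.6]
opening: 0.0855
time: 1.15
position: [0.3158, 0.299, 0.343]
ee_rot: [-0.706, 0.708, -0.001, 0.001]
wrist_force: [0.3, 1.1, 0.4]
opening: 0.0852
time: 1.55
position: [0.4354, 0.1532, 0.3434]
ee_rot: [0.707, -0.707, -0.002, 0.001]
wrist_force: [1.7, -0.2, 0.4]
opening: 0.0852
```

```bash
python3 -m inch '{"offset":[[0,0,-0.33],[0,0,-0.66],[0,0,-1]],"spin":[0,0,0]}'
python3 -m inch '{"offset":[[0,0,-0.33],[0,0,-0.66],[0,0,-1],[0,0,-1]],"spin":[0,0,0,0]}'; python3 -c "
from plant import *
print(observe()['joint_pos'])"
```

```text
time: 1.85
position: [0.435, 0.0039, 0.3432]
ee_rot: [0.707, -0.707, -0.002, 0.001]
wrist_force: [1.1, -0.4, -0.1]
opening: 0.0854
time: 2.25
position: [0.4346, -0.1524, 0.343]
ee_rot: [-0.706, 0.708, -0.003, 0.003]
wrist_force: [0.1, 0.4, 0.0]
opening: 0.0851
[ 0.35122054  0.35393734 -0.16472375  1.91210505  0.07866015  0.88103293
  1.70788059]
```

```bash
python3 -m inch '{"offset":[[-0.1,0,-0.3],[-0.1,0,-0.5],[-0.1,0,-0.5]],"spin":[0,0,0]}'; python3 - <<'E'
from h import *
import pickle
i=camera_info('wrist');s=observe();a=camera('wrist');pickle.dump((i,s),open('w1.pkl','wb'));print(s['position'],i['pose'])
cv2.imwrite('pics/w1.png',a)
for p in [(.4245,-.231,.102),(.3602,-.2313,.13)]: print(proj('wrist',p,i))
E
```

```text
time: 2.55
position: [0.4201, -0.2239, 0.3431]
ee_rot: [-0.706, 0.708, -0.001, 0.001]
wrist_force: [0.5, 0.4, -0.6]
opening: 0.0854
[ 0.42008768 -0.22387577  0.34306031] [[ 0.00334461 -0.96451269 -0.26401532  0.35430018]
 [ 0.99999298  0.00277988  0.00251256 -0.22337459]
 [-0.00168946 -0.26402187  0.96451521  0.46317542]
 [ 0.          0.          0.          1.        ]]
(np.float64(253.39556991501223), np.float64(176.3176437785442))
(np.float64(252.26037131385215), np.float64(124.52021197345871))
```

View pics/w1.png

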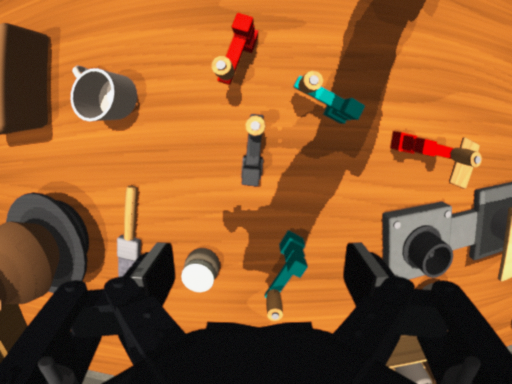

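```bash
python3 - <<'E'
import cv2
a=cv2.imread("pics/w1.png")
cv2.imwrite("pics/c3.png",cv2.resize(a[105:205,210:310],None,fx=6,fy=6,interpolation=cv2.INTER_CUBIC))
cv2.imwrite("pics/c4.png",cv2.resize(a[195:285,380:480],None,fx=6,fy=6,interpolation=cv2.INTER_CUBIC))
E
```

```text
(no output)
```

View pics/c3.png

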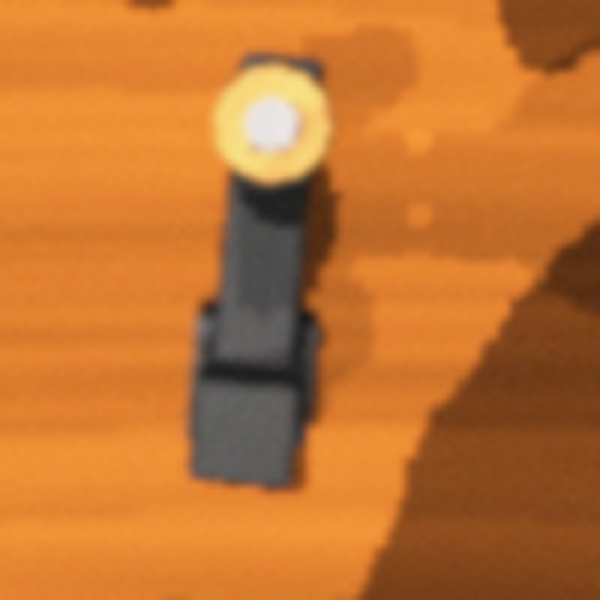

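View pics/c4.png

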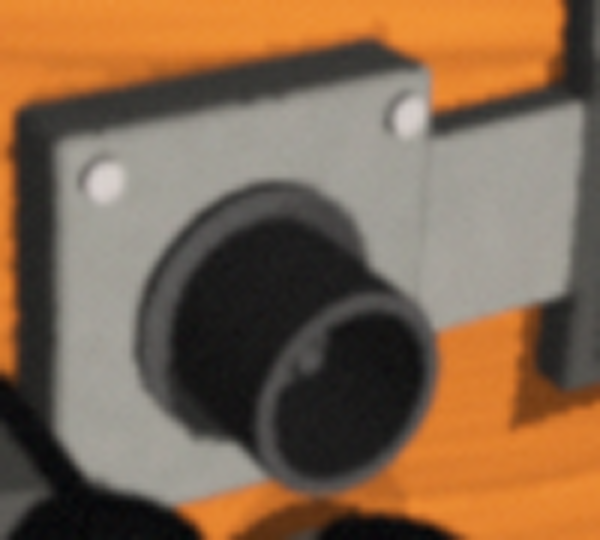

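```bash
python3 - <<'E'
from h import *
import pickle
i,s=pickle.load(open('w1.pkl','rb'))
h=at('wrist',210+248/6,105+430/6,.102,i);k=at('wrist',210+272/6,105+125/6,.130,i)
d=k-h;print(h,k,np.hypot(*d[:2]),np.degrees(np.arctan2(d[1],d[0])))
print('rim',at('wrist',380+347/6,195+392/6,.096,i))
print(at('wrist',210+210/6,105+380/6,.102,i),at('wrist',210+190/6,105+475/6,.102,i),at('wrist',210+297/6,105+380/6,.102,i),at('wrist',210+293/6,105+487/6,.102,i))
print(toolR(s).as_matrix())
E
```

```text
[ 0.42492967 -0.23355494  0.102     ] [ 0.36169313 -0.22789704  0.13      ] 0.06348914374394565 174.88724420872506
rim [0.55728011 0.05983095 0.096     ]
[ 0.41442797 -0.24126233  0.102     ] [ 0.43438794 -0.24568814  0.102     ] [ 0.41451003 -0.2234226   0.102     ] [ 0.43702519 -0.22431826  0.102     ]
[[ 9.99993004e-01 -3.22489492e-05  3.74050791e-03]
 [-3.74056949e-03 -2.18648199e-03  9.99990614e-01]
 [-2.40700933e-05 -9.99997609e-01 -2.18658732e-03]]
```

```bash
python3 -m inch '{"offset":[[0.03,0.3,-0.06],[0.03,0.6,-0.06],[0.03,0.8,-0.06],[0.03,0.8,-0.06]],"spin":[0.11,0.11,0.11,0.11]}'
python3 - <<'E'
from h import *
import pickle
i=camera_info('wrist');s=observe();a=camera('wrist');print(s['position'],toolR(s).as_matrix()[:,2])
pickle.dump((i,s),open('w2.pkl','wb'))
cv2.imwrite('pics/w2.png',a)
cv2.imwrite("pics/c5.png",cv2.resize(a[80:230,180:330],None,fx=4,fy=4,interpolation=cv2.INTER_CUBIC))
E
```

```text
time: 3.0
position: [0.4235, -0.2257, 0.2201]
ee_rot: [0.708, -0.705, 0.031, -0.026]
wrist_force: [-1.0, 0.6, 1.0]
opening: 0.0853
[ 0.42345994 -0.22567057  0.22011085] [0.07990072 0.99679448 0.00407882]
```

View pics/c5.png

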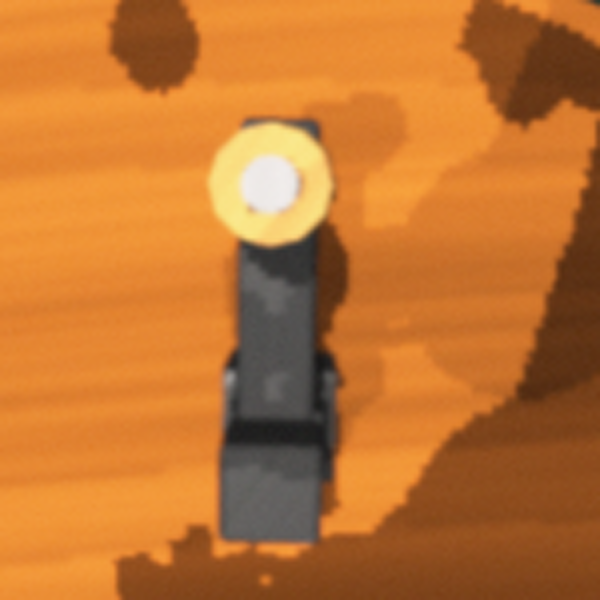

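```bash
python3 - <<'E'
from h import *
import pickle
i,s=pickle.load(open('w2.pkl','rb'))
h=at('wrist',180+271/4,80+496/4,.102,i);k=at('wrist',180+270/4,80+184/4,.130,i)
d=k-h;print(h,k,np.hypot(*d[:2]),np.degrees(np.arctan2(d[1],d[0])))
s=observe();M=toolR(s).as_matrix();print(s['position'],M)
t=np.array([h[0],h[1],.096]);print(M.T@(t-s['position'])/.15)
E
```

```text
[ 0.42588202 -0.2345447   0.102     ] [ 0.36135566 -0.22820859  0.13      ] 0.0648367012858861 174.39187111297105
[ 0.42488175 -0.22661872  0.2222407 ] [[ 0.99675759 -0.00339058  0.08039158]
 [-0.0803827   0.00267992  0.99676047]
 [-0.00359504 -0.99999066  0.00239869]]
[ 0.0139199   0.84143256 -0.05415135]
```

```bash
python3 -m inch '{"offset":[[0.01,0.3,-0.05],[0.01,0.6,-0.05],[0.01,0.84,-0.05],[0.01,0.84,-0.05]],"spin":[0.02,0.02,0.02,0.02]}'
python3 -m inch '{"offset":[[0,0,0],[0,0,0],[0,0,0],[0,0,0],[0,0,0],[0,0,0]],"spin":[0,0,0,0,0,0]}' 0 80
```

```text
time: 3.45
position: [0.4257, -0.2349, 0.0954]
ee_rot: [0.707, -0.705, 0.036, -0.033]
wrist_force: [-0.3, -0.0, 0.7]
opening: 0.0856
time: 4.05
position: [0.4269, -0.2364, 0.0987]
ee_rot: [-0.706, 0.706, -0.034, 0.036]
wrist_force: [-1.0, 0.4, 10.3]
opening: 0.0207
```

```bash
python3 -m inch '{"offset":[[0,-0.1,0],[0,-0.3,0],[0,-0.6,0],[0,-0.9,0],[0,-1,0],[0,-1,0]],"spin":[0,0,0,0,0,0]}'
python3 - <<'E'
from h import *
import pickle
i=camera_info('wrist');s=observe();a=camera('wrist');print(s['position'],s['wrist_force'],s['opening'],s['moment'])
pickle.dump((i,s),open('w3.pkl','wb'))
cv2.imwrite('pics/w3.png',a)
M=toolR().as_matrix();print(M, M.T@(np.array([.5572,.0593,.25])-s['position'])/.15)
E
```

```text
time: 4.65
position: [0.427, -0.2369, 0.2496]
ee_rot: [-0.706, 0.707, -0.033, 0.037]
wrist_force: [-0.3, -0.1, -4.4]
opening: 0.0208
[ 0.42695301 -0.23689164  0.24959079] [-0.29290224 -0.14920879 -4.44979809] 0.020765376590812942 [-0.00542134 -0.13114106 -0.05438808]
[[ 9.95094122e-01  1.20767163e-03  9.89253791e-02]
 [-9.89247586e-02 -5.63288008e-04  9.95094757e-01]
 [ 1.25747118e-03 -9.99999112e-01 -4.41055961e-04]] [ 0.66871893 -0.00279167  2.05082199]
```

View pics/w3.png

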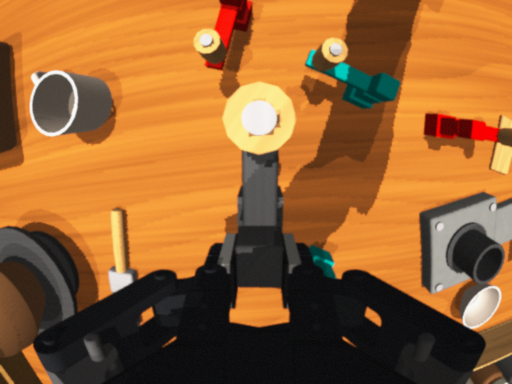

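```bash
python3 -m inch '{"offset":[[0.2,0,0.25],[0.4,0,0.5],[0.6,0,0.75],[0.75,0,1]],"spin":[0,0,0,0]}'
python3 -m inch '{"offset":[[0.2,0,0.25],[0.38,0,0.5],[0.38,0,0.67],[0.38,0,0.67]],"spin":[0,0,0,0]}'
python3 - <<'E'
from h import *
import pickle
i=camera_info('wrist');s=observe();a=camera('wrist');print(s['position'],s['wrist_force'],s['opening'],s['moment'])
pickle.dump((i,s),open('w4.pkl','wb'))
cv2.imwrite('pics/w4.png',a)
u,v=proj('wrist',(.557,.059,.08),i);print(u,v);u,v=int(u),int(v)
c=a[v-50:v+50,u-50:u+50].astype(float)
cv2.imwrite('pics/c6.png',cv2.resize(np.clip(c*2.5,0,255).astype('uint8'),None,fx=6,fy=6,interpolation=cv2.INTER_CUBIC))
E
```

```text
time: 5.1
position: [0.5533, -0.0964, 0.2448]
ee_rot: [0.706, -0.706, 0.036, -0.034]
wrist_force: [0.5, -0.3, -4.7]
opening: 0.0204
time: 5.5
position: [0.6185, 0.0038, 0.2439]
ee_rot: [0.708, -0.705, 0.034, -0.03]
wrist_force: [-0.9, 1.2, -4.9]
opening: 0.0206
[0.61854271 0.00375882 0.24390638] [-0.93741302  1.16499378 -4.93460695] 0.02062063551910068 [ 0.09905195 -0.04722376 -0.00094947]
309.67372746274884 120.48653516063351
```

View pics/w4.png

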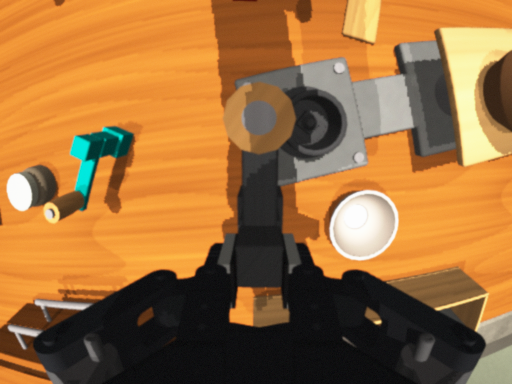

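View pics/c6.png

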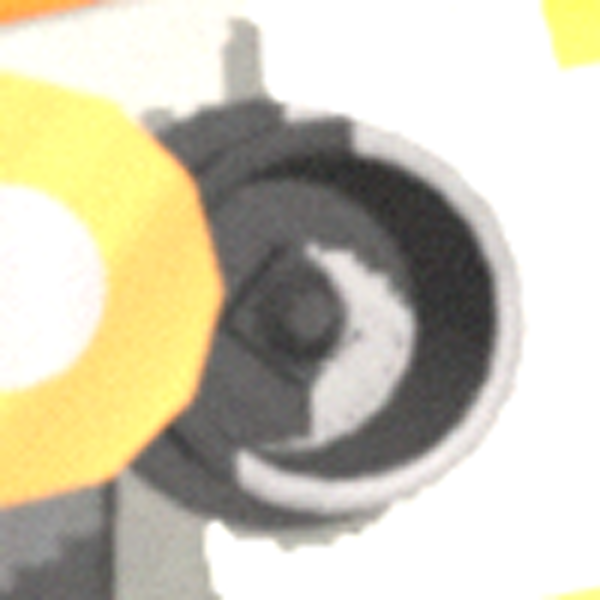

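```bash
python3 -m inch '{"offset":[[0,0,-0.2],[0,0,-0.2]],"spin":[0,0]}'
python3 - <<'E'
from h import *
import pickle
i=camera_info('wrist');s=observe();a=camera('wrist');print(s['position'],s['wrist_force'],s['opening'],s['moment'])
pickle.dump((i,s),open('w5.pkl','wb'))
cv2.imwrite('pics/w5.png',a)
u,v=proj('wrist',(.557,.059,.08),i);u,v=int(u),int(v);print(u,v)
c=a[v-40:v+40,u-40:u+40].astype(float)
cv2.imwrite('pics/c7.png',cv2.resize(np.clip(c*3,0,255).astype('uint8'),None,fx=7.5,fy=7.5,interpolation=cv2.INTER_CUBIC))
E
```

```text
time: 5.75
position: [0.614, -0.0417, 0.2451]
ee_rot: [-0.703, 0.709, -0.04, 0.036]
wrist_force: [-0.3, -2.1, -5.1]
opening: 0.0205
[ 0.61397236 -0.04170392  0.24505224] [-0.28429319 -2.06731687 -5.07215423] 0.020472695620758964 [-0.23371031 -0.05841168  0.05408247]
355 121
```

View pics/c7.png

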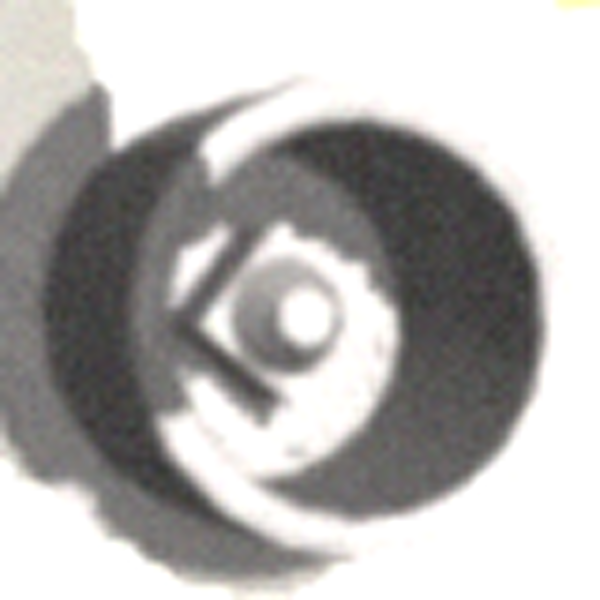

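```bash
python3 - <<'E'
from h import *
import pickle
i,s=pickle.load(open('w5.pkl','rb'))
f=lambda x,y,z:at('wrist',315+x/7.5,81+y/7.5,z,i)[:2]
def ang(a,b):
    d=b-a;return np.degrees(np.arctan2(d[1],d[0]))%90,np.hypot(*d)
z=.062
for z in(.058,.062):print(ang(f(198,318,z),f(258,236,z)),ang(f(198,325,z),f(278,398,z)))
print('nose',f(302,318,.072),f(285,310,.062), 'crank axis corner',f(200,322,.062))
i4,s4=pickle.load(open('w4.pkl','rb'))
g=lambda x,y,z:at('wrist',259+x/6,70+y/6,z,i4)[:2]
print(ang(g(228,317,z),g(278,248,z)),ang(g(228,317,z),g(305,383,z)),'nose',g(308,318,.072))
for w,ii in((s,i),(s4,i4)):
    M=toolR(w).as_matrix();print(w['position'],np.degrees(np.arctan2(M[1,2],M[0,2])), np.degrees(np.arctan2(-np.array(ii['pose'])[0,0],np.array(ii['pose'])[1,0])))
k=at('wrist',259,118,.29-.04,i4);print(k)
s=observe();print(s['joint_pos'])
E
```

```text
(np.float64(48.52861820812302), np.float64(0.014794856616205715)) (np.float64(45.10952479735164), np.float64(0.01564307516671863))
(np.float64(48.52861820812305), np.float64(0.01460241407579308)) (np.float64(45.109524797351824), np.float64(0.01543959951277736))
nose [0.55934122 0.06077371] [0.55843072 0.0615595 ] crank axis corner [0.5594007  0.04900538]
(np.float64(49.830288854319235), np.float64(0.014665238995746278)) (np.float64(45.578934414981404), np.float64(0.017337714290211335)) nose [0.55962519 0.06087782]
[ 0.61397236 -0.04170392  0.24505224] 83.90017429736785 -6.078164657808863
[0.61854271 0.00375882 0.24390638] 84.8414777488088 -5.13359973367209
[0.55259456 0.00984836 0.25      ]
[ 0.02918631  0.68350138 -0.075469    1.60351081  0.06872389  0.86232674
  1.39072242]
```

```bash
python3 - <<'E'
from h import *
import pickle
a=cv2.imread('pics/w5.png');cv2.imwrite('pics/c8.png',cv2.resize(a[70:300,170:350],None,fx=2.6,fy=2.6,interpolation=cv2.INTER_CUBIC))
i,s=pickle.load(open('w5.pkl','rb'))
for n in 'w4','w5':
    i,s=pickle.load(open(n+'.pkl','rb'));M=toolR(s).as_matrix()
    k=at('wrist',260,117,s['position'][2]+.031,i);print(M.T@(k-s['position']))
E
```

```text
[-0.06646077 -0.03062248  0.00044055]
[-0.06644187 -0.03067693  0.00048555]
```

View pics/c8.png

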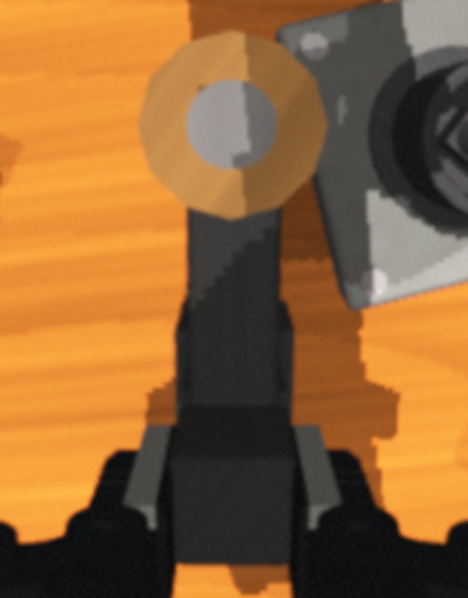

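```bash
python3 -m inch '{"offset":[[-0.1,0,0.1],[-0.2,0,0.2],[-0.3,0,0.4],[-0.43,0,0.65],[-0.43,0,0.65],[-0.43,0,0.65],[-0.43,0,0.65],[-0.43,0,0.65]],"spin":[-0.17,-0.34,-0.51,-0.68,-0.85,-1,-1,-1]}'
python3 -m inch '{"offset":[[0,0,0],[0,0,0],[0,0,0]],"spin":[-0.17,-0.17,-0.17]}'
cat > st.py <<'E'
from h import *
import sys
np.set_printoptions(precision=4,suppress=True)
s=observe();M=toolR(s).as_matrix();p=s['position']
print('t',s['time'],'p',p,'jaw',np.degrees(np.arctan2(M[1,2],M[0,2])),'F',s['wrist_force'],'M',s['moment'],'j7',s['joint_pos'][6],'op',s['opening'])
if len(sys.argv)>1:
    t=np.array([float(v) for v in sys.argv[1:4]]);print('off',M.T@(t-p)/.15)
E
python3 st.py .5595 .0614 .2
```

```text
time: 6.6
position: [0.5613, 0.0685, 0.2464]
ee_rot: [-0.666, 0.666, 0.236, -0.237]
wrist_force: [0.5, -0.4, -4.2]
opening: 0.0204
time: 6.9
position: [0.5618, 0.0693, 0.247]
ee_rot: [0.649, -0.649, -0.28, 0.281]
wrist_force: [0.2, 0.3, -4.0]
opening: 0.0208
t 6.9 p [0.5618 0.0693 0.247 ] jaw 136.70874883242683 F [ 0.193   0.3226 -3.9869] M [ 0.0412 -0.0017 -0.0026] j7 1.9145036362708165 op 0.020760488280210636
off [-0.0483  0.3134 -0.025 ]
```

```bash
python3 -m inch '{"offset":[[-0.05,0.1,-0.025],[-0.05,0.25,-0.025],[-0.05,0.25,-0.025]],"spin":[0,0,0]}'
python3 st.py .5595 .0614 .18
python3 - <<'E'
from h import *
for n in 'scene','top':cv2.imwrite(f'pics/{n}1.png',camera(n))
b=cv2.imread('pics/scene1.png');cv2.imwrite("pics/c9.png",cv2.resize(b[180:320,190:370],None,fx=4,fy=4,interpolation=cv2.INTER_CUBIC))
E
python3 st.py .5595 .0614 .18
```

```text
time: 7.2
position: [0.5574, 0.0606, 0.2074]
ee_rot: [0.649, -0.649, -0.279, 0.283]
wrist_force: [-0.8, -0.6, -5.4]
opening: 0.0207
t 7.2 p [0.5574 0.0606 0.2074] jaw 136.79592589958614 F [-0.8337 -0.5774 -5.4177] M [0.0176 0.0086 0.0336] j7 1.9011294149707176 op 0.020670379976799512
off [ 0.0141  0.1826 -0.0071]
t 7.3 p [0.5595 0.0619 0.2099] jaw 136.89923952863919 F [ 0.1796  1.0573 -4.6823] M [ 0.0493 -0.079   0.0222] j7 1.902357304076008 op 0.020357099200910417
off [-0.0021  0.1991 -0.0022]
```

View pics/c9.png

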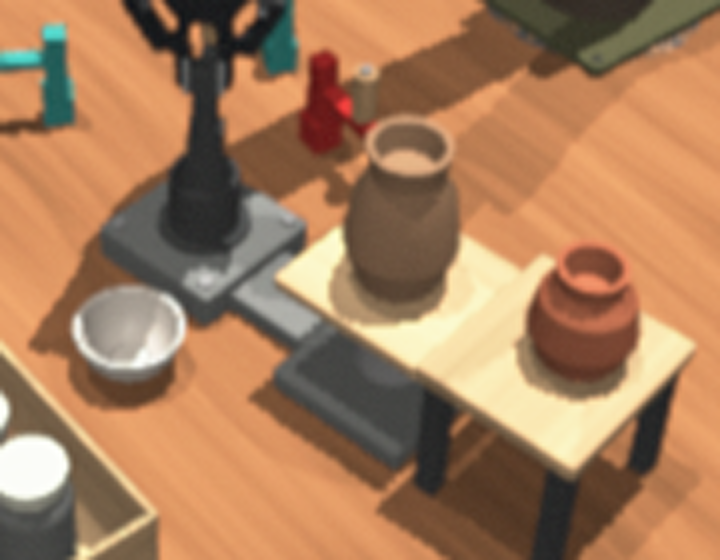

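```bash
python3 -m inch '{"offset":[[0,0.1,0],[0,0.2,0],[0,0.26,0],[0,0.26,0]],"spin":[0,0,0,0]}'
python3 st.py
python3 -m inch '{"offset":[[0,0.03,0],[0,0.06,0],[0,0.09,0],[0,0.09,0]],"spin":[0,0,0,0]}'
python3 st.py
```

```text
time: 7.7
position: [0.5594, 0.0619, 0.1705]
ee_rot: [0.649, -0.648, -0.281, 0.282]
wrist_force: [-0.1, -1.4, -5.2]
opening: 0.0206
t 7.7 p [0.5594 0.0619 0.1705] jaw 136.96556419438048 F [-0.0552 -1.4472 -5.1766] M [-0.0206 -0.0239  0.0203] j7 1.875990896193898 op 0.0206209849878826
time: 8.1
position: [0.5592, 0.0616, 0.1568]
ee_rot: [0.649, -0.648, -0.282, 0.282]
wrist_force: [0.7, -0.3, -4.5]
opening: 0.0204
t 8.1 p [0.5592 0.0616 0.1568] jaw 136.9816563032237 F [ 0.6757 -0.2662 -4.458 ] M [ 0.0247 -0.0011 -0.0057] j7 1.8669871101169893 op 0.02041598322923378
```

```bash
python3 -m inch '{"offset":[[0,0.03,0],[0,0.06,0],[0,0.09,0],[0,0.09,0]],"spin":[0,0,0,0]}'
python3 st.py
```

```text
time: 8.5
position: [0.559, 0.0616, 0.143]
ee_rot: [0.649, -0.648, -0.281, 0.282]
wrist_force: [-0.1, 0.6, -4.7]
opening: 0.0207
t 8.5 p [0.559  0.0616 0.143 ] jaw 136.99103318778558 F [-0.0569  0.6116 -4.653 ] M [0.0061 0.0173 0.0142] j7 1.8579724959326736 op 0.02067316092385512
```

```bash
python3 -m inch '{"offset":[[0,0.015,0],[0,0.03,0],[0,0.03,0]],"spin":[0,0,0]}'
python3 st.py
python3 - <<'E'
from h import *
import pickle
i=camera_info('wrist');s=observe();a=camera('wrist');pickle.dump((i,s),open('w6.pkl','wb'));cv2.imwrite('pics/w6.png',a)
a=camera('scene');cv2.imwrite('pics/scene2.png',a);cv2.imwrite("pics/c10.png",cv2.resize(a[180:320,190:370],None,fx=4,fy=4,interpolation=cv2.INTER_CUBIC))
E
```

```text
time: 8.8
position: [0.5598, 0.062, 0.1408]
ee_rot: [-0.648, 0.649, 0.282, -0.281]
wrist_force: [-2.5, -0.0, 6.5]
opening: 0.0207
t 8.8 p [0.5598 0.062  0.1408] jaw 136.99159585257522 F [-2.5429 -0.0231  6.4621] M [-0.0399  0.6149 -0.0254] j7 1.8550060413179723 op 0.020748968881010896
```

View pics/w6.png

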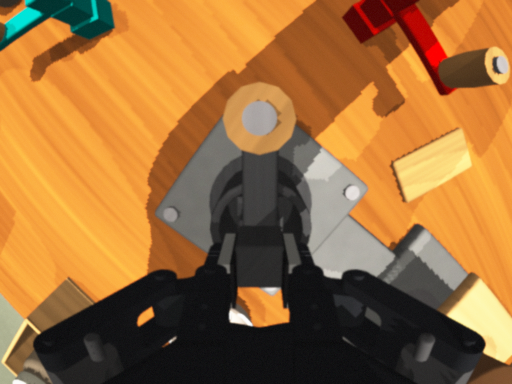

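View pics/c10.png

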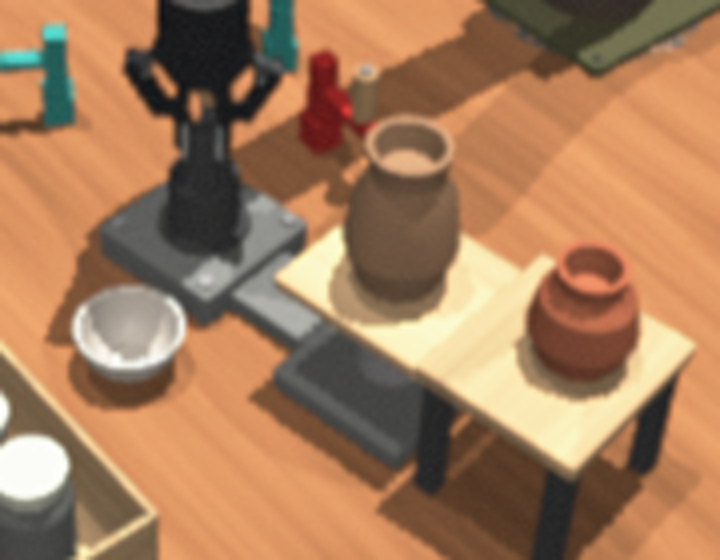

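```bash
python3 -m inch '{"offset":[[0,0,-0.0015],[-0.001,0,-0.003],[-0.001,0,-0.005],[-0.002,0,-0.007],[-0.003,0,-0.008],[-0.0035,0,-0.0085]],"spin":[0.17,0.34,0.51,0.68,0.85,1]}'
python3 st.py
python3 -m inch '{"offset":[[0,0,-0.0015],[-0.001,0,-0.003],[-0.001,0,-0.005],[-0.002,0,-0.007],[-0.003,0,-0.008],[-0.0035,0,-0.0085]],"spin":[0.17,0.34,0.51,0.68,0.85,1]}'
python3 st.py
python3 - <<'E'
from h import *
a=camera('scene');cv2.imwrite('pics/scene3.png',a);cv2.imwrite("pics/c11.png",cv2.resize(a[180:320,190:370],None,fx=4,fy=4,interpolation=cv2.INTER_CUBIC))
E
```

```text
time: 9.5
position: [0.5604, 0.0605, 0.1408]
ee_rot: [-0.707, 0.707, 0.011, -0.01]
wrist_force: [-2.4, -0.7, 7.5]
opening: 0.0206
t 9.5 p [0.5604 0.0605 0.1408] jaw 91.75793083814432 F [-2.3503 -0.7077  7.5213] M [-0.3259  0.6373  0.2362] j7 1.3305942181196577 op 0.020602012907103177
time: 10.1
position: [0.5594, 0.0591, 0.1408]
ee_rot: [0.657, -0.657, 0.261, -0.261]
wrist_force: [-4.0, -1.1, 8.3]
opening: 0.0203
t 10.1 p [0.5594 0.0591 0.1408] jaw 46.75850242204166 F [-3.9713 -1.0926  8.2901] M [-0.4526  0.9919  0.2492] j7 0.8277200663297708 op 0.020331721316038002
```

View pics/c11.png

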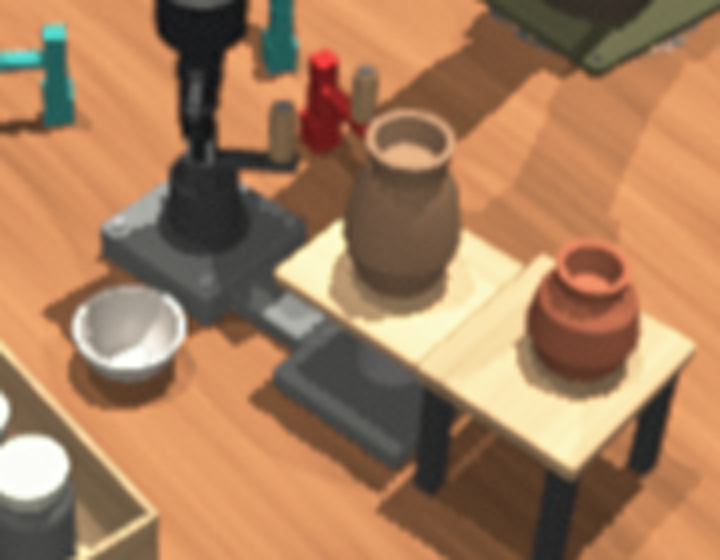

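```bash
python3 -m inch '{"offset":[[0,0,-0.0015],[-0.001,0,-0.003],[-0.001,0,-0.005],[-0.002,0,-0.007],[-0.003,0,-0.008],[-0.0035,0,-0.0085]],"spin":[0.17,0.34,0.51,0.68,0.85,1]}'
python3 st.py
python3 -m inch '{"offset":[[0,0,-0.0015],[-0.001,0,-0.003],[-0.001,0,-0.005],[-0.002,0,-0.007],[-0.003,0,-0.008],[-0.0035,0,-0.0085]],"spin":[0.17,0.34,0.51,0.68,0.85,1]}'
python3 st.py
python3 - <<'E'
from h import *
a=camera('scene');cv2.imwrite('pics/scene4.png',a);cv2.imwrite("pics/c12.png",cv2.resize(a[200:310,240:370],None,fx=5.4,fy=5.4,interpolation=cv2.INTER_CUBIC))
E
```

```text
time: 10.75
position: [0.5577, 0.0587, 0.1407]
ee_rot: [0.508, -0.508, 0.493, -0.492]
wrist_force: [-3.7, -0.6, 9.5]
opening: 0.0208
t 10.75 p [0.5577 0.0587 0.1407] jaw 1.7668243176845806 F [-3.6592 -0.5833  9.5116] M [-0.2616  1.3117  0.2193] j7 0.3200791480436949 op 0.020772308829136076
time: 11.35
position: [0.5564, 0.0597, 0.1407]
ee_rot: [0.281, -0.281, 0.65, -0.648]
wrist_force: [-5.0, -0.4, 10.2]
opening: 0.0204
t 11.35 p [0.5564 0.0597 0.1407] jaw -43.21574966435483 F [-5.0097 -0.3934 10.1848] M [0.0786 1.3058 0.2275] j7 -0.21805621932696348 op 0.020377693538386532
```

View pics/c12.png

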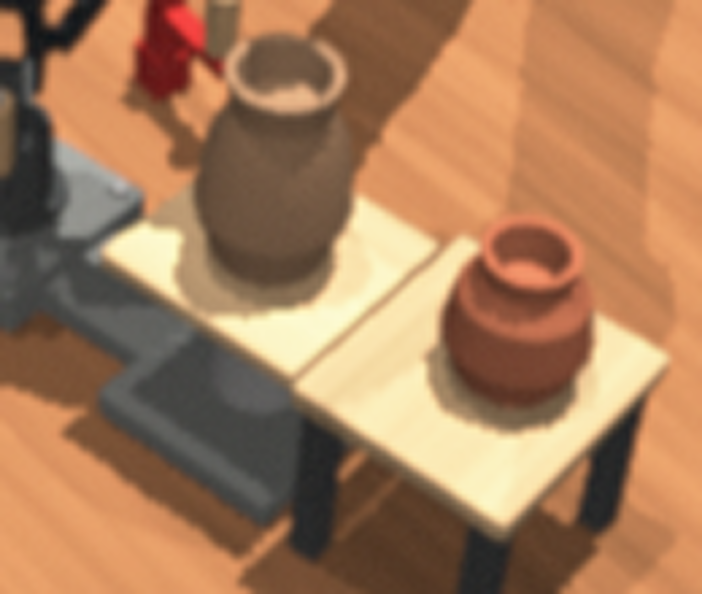

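```bash
cat > fit.py <<'E'
from h import *
from scipy.optimize import least_squares
# obs: list of (cam, info, kind('p'/'b'), sx, sy, u, v)
def fit(obs,prior=(.5585,.0603,8.5),bd=(80,70),w=(.0015,.0015,2)):
    def pts(q,o):
        x0,y0,yaw,zp,zb=q; c,s=np.cos(np.radians(yaw)),np.sin(np.radians(yaw))
        hx,hy,yc,z=(.07,.07,.21,zp) if o[2]=='p' else (bd[0]/1e3,bd[1]/1e3,.356,zb)
        x=o[3]*hx;y=yc+o[4]*hy
        return x0+c*x-s*y,y0+s*x+c*y,z
    def res(q):
        r=[]
        for o in obs:
            u,v=proj(o[0],pts(q,o),o[1]); r+=[u-o[5],v-o[6]]
        return np.array(r+list((np.array(q[:3])-prior)/w*.5))
    s=least_squares(res,[*prior,.132,.14]);cov=np.linalg.inv(s.jac.T@s.jac)
    print('bd',bd,'q',s.x,'zb-zp',s.x[4]-s.x[3],'+-',np.sqrt(cov[3,3]+cov[4,4]-2*cov[3,4]),'rms',np.sqrt(np.mean(s.fun**2)));print(s.fun.round(1));return s
E
python3 - <<'E'
from fit import *
np.set_printoptions(precision=4,suppress=True)
i=camera_info('scene');f=lambda x,y:((x+.5)/5.4-.5+240,(y+.5)/5.4-.5+200)
o=[('p',-1,1,435,245),('p',1,1,293,378),('p',1,-1,101,253),('b',-1,-1,465,236),('b',1,-1,297,383),('b',1,1,502,530),('b',-1,1,667,357)]
obs=[('scene',i,k,a,b,*f(u,v)) for k,a,b,u,v in o]
for bd in((80,70),(70,80)):fit(obs,bd=bd)
E
```

```text
bd (80, 70) q [0.557  0.0606 9.5677 0.1246 0.1299] zb-zp 0.005321854937297005 +- 0.0035577146162325862 rms 0.6096859701930918
[ 1.  -0.  -0.3  0.  -0.4  0.1 -0.9 -0.3 -1.4  0.8  0.8 -0.4  0.7 -0.
 -0.5  0.1  0.3]
bd (70, 80) q [0.555  0.0604 8.8397 0.1252 0.1315] zb-zp 0.006288254232806156 +- 0.003572047882017614 rms 2.314474133739949
[ 1.   0.2 -0.8  0.  -0.6 -0.2 -5.4 -0.2 -2.4 -3.1  5.  -0.4  1.6  4.
 -1.2  0.   0.1]
```

```bash
python3 -m inch '{"offset":[[0,0,-0.0015],[-0.001,0,-0.003],[-0.001,0,-0.005],[-0.002,0,-0.007],[-0.002,0,-0.007]],"spin":[0.17,0.34,0.51,0.68,0.68]}'
python3 st.py
python3 - <<'E'
from h import *
import pickle
i=camera_info('wrist');s=observe();a=camera('wrist');pickle.dump((i,s),open('w7.pkl','wb'));cv2.imwrite('pics/w7.png',a)
E
```

```text
time: 11.9
position: [0.556, 0.0608, 0.1407]
ee_rot: [0.1, -0.1, 0.701, -0.699]
wrist_force: [-4.7, 0.4, 12.5]
opening: 0.0207
t 11.9 p [0.556  0.0608 0.1407] jaw -73.7128918765176 F [-4.6916  0.4384 12.4757] M [ 0.2877  1.1803 -0.0898] j7 -0.6143001401049378 op 0.020712106004502847
```

View pics/w7.png

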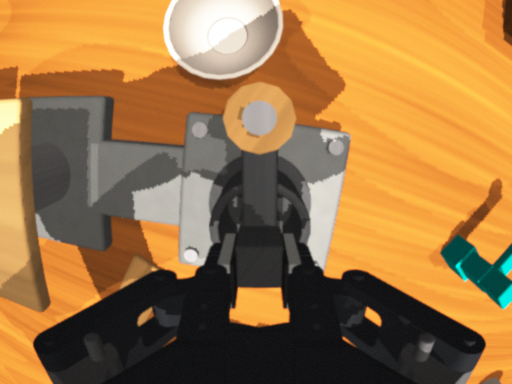

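```bash
python3 -m inch '{"offset":[[0,0,0],[0,0,0],[0,0,0],[0,0,0]],"spin":[0,0,0,0]}' 0.7
python3 -m inch '{"offset":[[0,-0.15,0],[0,-0.4,0],[0,-0.7,0],[0,-1,0],[0,-1,0]],"spin":[0,0,0,0,0]}'
python3 -m inch '{"offset":[[-0.0,0,0],[0.2,0,0],[0.4,0,0],[0.6,0,0],[0.8,0,0],[0.9,0,0]],"spin":[-0.17,-0.34,-0.51,-0.68,-0.85,-1]}'
python3 st.py .36 .3 .28
python3 - <<'E'
from h import *
a=camera('scene');cv2.imwrite('pics/scene5.png',a);cv2.imwrite("pics/c13.png",cv2.resize(a[200:310,200:370],None,fx=4.5,fy=4.5,interpolation=cv2.INTER_CUBIC))
E
```

```text
time: 12.35
position: [0.5568, 0.0602, 0.1393]
ee_rot: [0.101, -0.101, 0.7, -0.7]
wrist_force: [0.1, 0.1, -0.3]
opening: 0.0597
time: 12.85
position: [0.5599, 0.0585, 0.295]
ee_rot: [-0.105, 0.097, -0.699, 0.701]
wrist_force: [0.0, -1.1, -0.1]
opening: 0.0596
time: 13.45
position: [0.4239, 0.0213, 0.2888]
ee_rot: [0.361, -0.363, 0.608, -0.607]
wrist_force: [0.2, 0.1, -0.1]
opening: 0.0599
t 13.45 p [0.4239 0.0213 0.2888] jaw -28.387809797268986 F [ 0.1958  0.1093 -0.0547] M [-0.0031 -0.0311  0.031 ] j7 -0.1099898604449472 op 0.05991869995726555
off [-1.4321  0.0611 -1.2581]
```

View pics/c13.png

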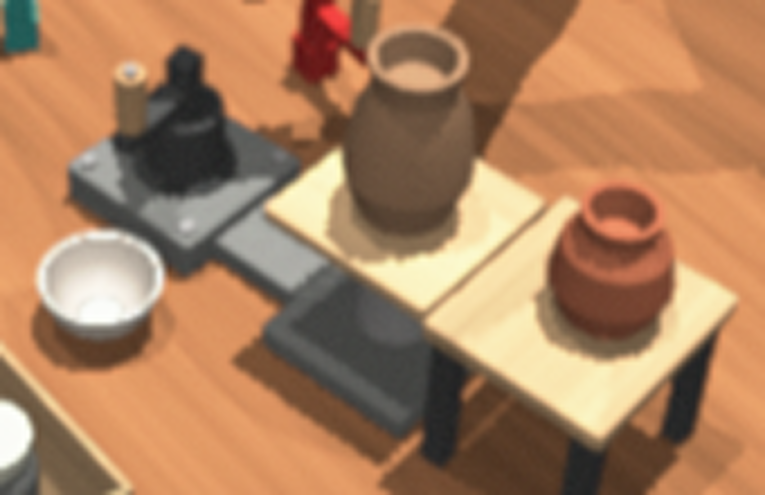

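```bash
python3 -m inch '{"offset":[[-0.2,0,-0.18],[-0.4,0,-0.36],[-0.6,0,-0.54],[-0.72,0,-0.63],[-0.72,0,-0.63]],"spin":[-0.17,-0.34,-0.51,-0.63,-0.63]}'
python3 st.py .36 .30 .24
python3 -m inch '{"offset":[[-0.3,0,0],[-0.6,0,0],[-0.9,0,0],[-0.95,0,0],[-0.95,0,0]],"spin":[0,0,0,0,0]}'
python3 st.py .36 .30 .24
python3 - <<'E'
from h import *
import pickle
i=camera_info('wrist');s=observe();a=camera('wrist');pickle.dump((i,s),open('w8.pkl','wb'));cv2.imwrite('pics/w8.png',a)
E
```

```text
time: 14.0
position: [0.3956, 0.166, 0.2887]
ee_rot: [0.501, -0.5, 0.5, -0.499]
wrist_force: [-0.5, -0.4, 0.1]
opening: 0.0598
t 14.0 p [0.3956 0.166  0.2887] jaw 0.11735304544462535 F [-0.4773 -0.4478  0.1398] M [-0.0528 -0.0105 -0.0472] j7 -0.06293375809143506 op 0.0597501162194832
off [-0.8932  0.3263 -0.2351]
time: 14.5
position: [0.3967, 0.3054, 0.2886]
ee_rot: [-0.499, 0.499, -0.501, 0.501]
wrist_force: [-0.8, -0.6, -0.9]
opening: 0.0598
t 14.5 p [0.3967 0.3054 0.2886] jaw -0.24129462356841302 F [-0.8068 -0.5713 -0.9247] M [-0.0507  0.0039 -0.0282] j7 -0.3072717780066768 op 0.05977509845910488
off [ 0.0365  0.3241 -0.2449]
```

View pics/w8.png

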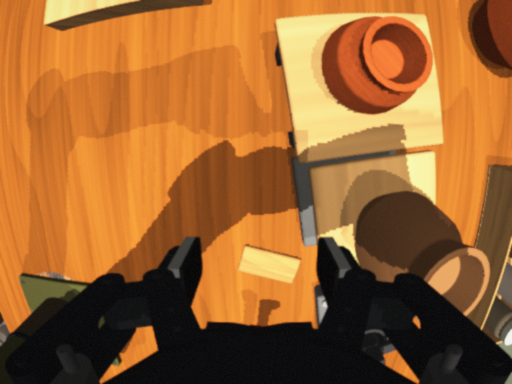

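```bash
python3 -m inch '{"offset":[[0,0.2,-0.31],[0,0.4,-0.31],[0,0.6,-0.31],[0,0.6,-0.31]],"spin":[0,0,0,0]}'
python3 - <<'E'
from h import *
import pickle
i=camera_info('wrist');s=observe();a=camera('wrist');pickle.dump((i,s),open('w9.pkl','wb'));cv2.imwrite('pics/w9.png',a)
a8=cv2.imread('pics/w8.png')
cv2.imwrite('pics/c14.png',cv2.resize(a8[0:260,260:460],None,fx=2.9*.78,fy=2.9*.78,interpolation=cv2.INTER_CUBIC))
E
```

```text
time: 14.95
position: [0.3486, 0.3012, 0.1973]
ee_rot: [-0.495, 0.5, -0.502, 0.502]
wrist_force: [-0.3, -0.8, -0.3]
opening: 0.0597
```

View pics/w9.png

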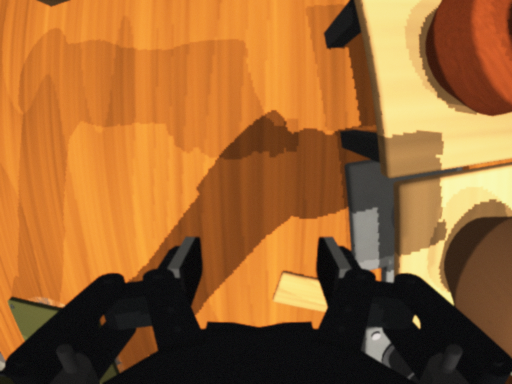

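```bash
python3 - <<'E'
import cv2
a=cv2.imread('pics/w8.png');b=cv2.imread('pics/w9.png')
cv2.imwrite('pics/d1.png',cv2.resize(a[125:185,280:360],None,fx=9,fy=9,interpolation=cv2.INTER_CUBIC))
cv2.imwrite('pics/d2.png',cv2.resize(a[115:175,390:470],None,fx=9,fy=9,interpolation=cv2.INTER_CUBIC))
cv2.imwrite('pics/d3.png',cv2.resize(b[145:205,365:445],None,fx=9,fy=9,interpolation=cv2.INTER_CUBIC))
cv2.imwrite('pics/d4.png',cv2.resize(a[0:60,260:340],None,fx=9,fy=9,interpolation=cv2.INTER_CUBIC))
E
```

```text
(no output)
```

View pics/d1.png

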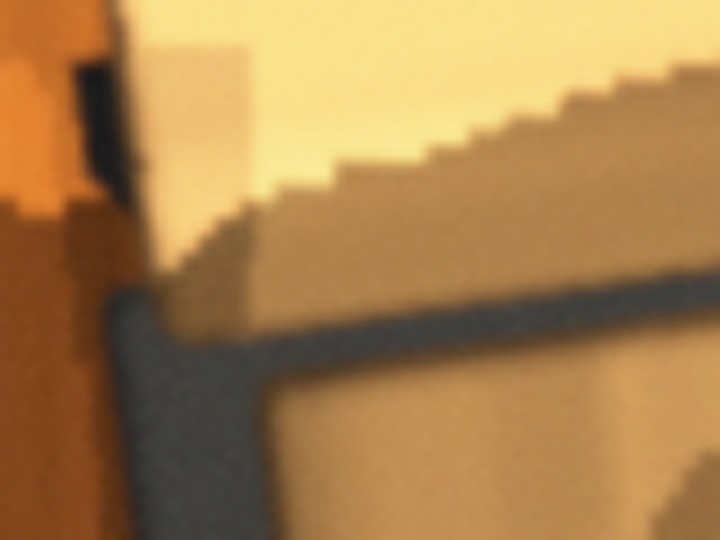

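View pics/d2.png

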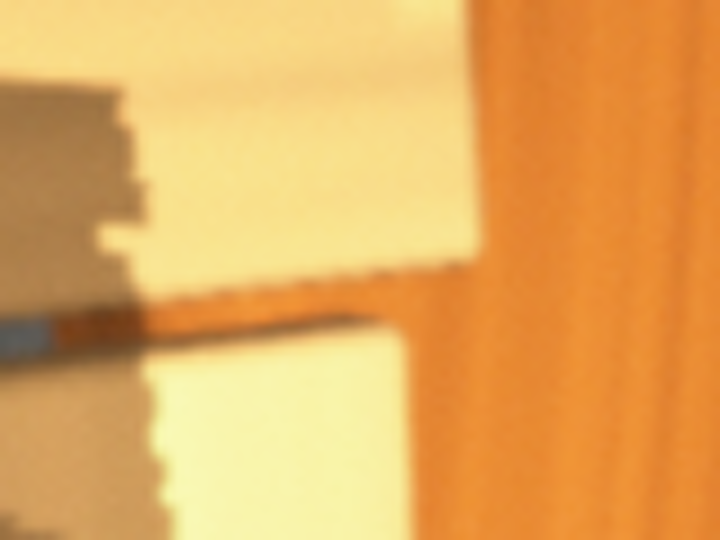

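View pics/d3.png

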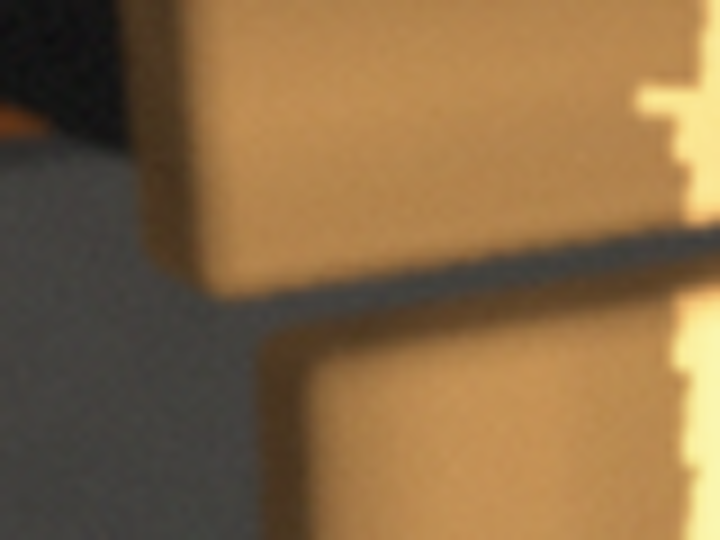

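View pics/d4.png

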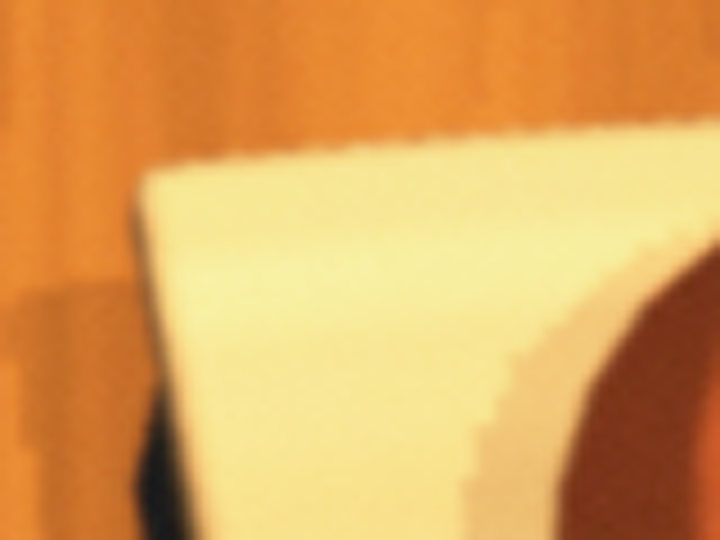

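```bash
python3 - <<'E'
from fit import *
import pickle
np.set_printoptions(precision=4,suppress=True)
i8,_=pickle.load(open('w8.pkl','rb'));i9,_=pickle.load(open('w9.pkl','rb'));isc=camera_info('scene')
g=lambda x,y,X,Y:((x+.5)/9-.5+X,(y+.5)/9-.5+Y)
W=[('wrist',i8,'b',-1,-1,*g(168,347,280,125)),('wrist',i8,'p',-1,1,*g(283,382,280,125)),('wrist',i8,'b',1,-1,*g(478,262,390,115)),
('wrist',i8,'p',1,1,*g(403,328,390,115)),('wrist',i8,'b',-1,1,*g(148,175,260,0))]
V=[('wrist',i9,'b',-1,-1,*g(212,297,365,145)),('wrist',i9,'p',-1,1,*g(315,362,365,145))]
f=lambda x,y:((x+.5)/4.5-.5+200,(y+.5)/4.5-.5+200)
o=[('p',-1,1,541,203),('p',1,1,424,312),('p',1,-1,265,208),('b',-1,-1,570,197),('b',1,-1,430,320),('b',1,1,600,440),('b',-1,1,737,298)]
S=[('scene',isc,k,a,b,*f(u,v)) for k,a,b,u,v in o]
print('wrist');fit(W+V,w=(.005,.005,4));print('w8');fit(W,w=(.005,.005,4));print('w9 loose');print('scene');fit(S)
E
```

```text
wrist
bd (80, 70) q [0.5597 0.0608 8.9457 0.1304 0.1319] zb-zp 0.001530026482111868 +- 0.001585380146014553 rms 0.6306425701032057
[ 1.2  0.1 -0.8  0.6  0.6  0.5  1.1 -0.6  0.1  0.  -1.1  0.4 -0.2 -0.9
  0.1  0.1  0.1]
w8
bd (80, 70) q [0.5589 0.0608 8.8289 0.1294 0.1308] zb-zp 0.0014015474015480478 +- 0.0024817026912461355 rms 0.4817260854053114
[ 0.8 -0.3 -1.2  0.3 -0.1  0.5  0.5 -0.6  0.1  0.2  0.   0.   0. ]
w9 loose
scene
bd (80, 70) q [0.5568 0.0608 9.6769 0.1263 0.1294] zb-zp 0.0031572885577547394 +- 0.003558257815070274 rms 0.7420780800169422
[ 1.6 -0.3  0.   0.2 -0.4  0.3 -1.3 -0.4 -1.7  0.6  0.7 -0.1  0.6 -0.2
 -0.6  0.2  0.3]
```

```bash
python3 -m inch '{"offset":[[0,0.1,-0.2],[0,0.25,-0.33],[0,0.25,-0.33],[0,0.25,-0.33]],"spin":[0,0,0,0]}'
python3 - <<'E'
from h import *
import pickle
i=camera_info('wrist');s=observe();a=camera('wrist');pickle.dump((i,s),open('w10.pkl','wb'));cv2.imwrite('pics/w10.png',a)
cv2.imwrite('pics/d5.png',cv2.resize(a[130:250,400:512],None,fx=5,fy=5,interpolation=cv2.INTER_CUBIC))
E
```

```text
time: 15.4
position: [0.3022, 0.3048, 0.163]
ee_rot: [-0.499, 0.497, -0.501, 0.502]
wrist_force: [1.2, -0.3, -0.3]
opening: 0.0595
```

View pics/d5.png

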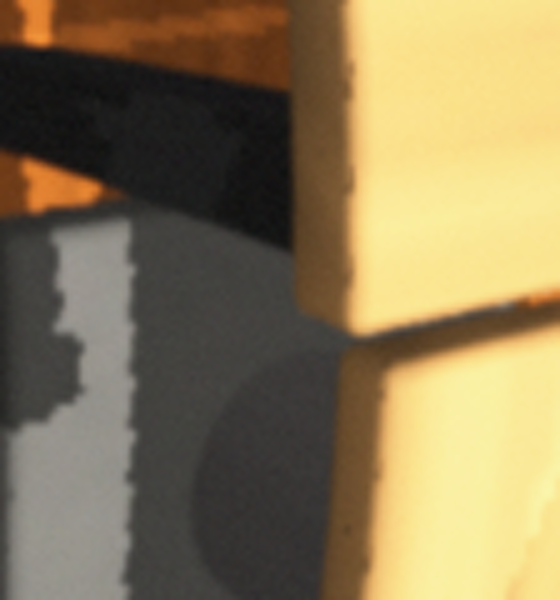

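```bash
python3 - <<'E'
from fit import *
import pickle
np.set_printoptions(precision=4,suppress=True)
P={n:pickle.load(open(n+'.pkl','rb'))[0] for n in('w8','w9','w10')}
g=lambda x,y,X,Y,k=9:((x+.5)/k-.5+X,(y+.5)/k-.5+Y)
prs={'w8':(g(168,347,280,125),g(283,382,280,125)),'w8r':(g(478,262,390,115),g(403,328,390,115)),'w9':(g(212,297,365,145),g(315,362,365,145)),'w10':(g(355,333,400,130,5),g(388,371,400,130,5))}
yaw=np.radians(9)
ex=np.array([np.cos(yaw),np.sin(yaw),0]);ey=np.array([-ex[1],ex[0],0])
for n,(b,p) in prs.items():
    i=P[n[:-1] if n[-1]=='r' else n]; sx=-1 if n[-1]=='r' else 1
    for zb in(.136,.138):
        B=at('wrist',*b,zb,i)
        # best dz for platform corner= B+10ex*sx-6ey
        out=[]
        for dz in np.arange(-.004,.0081,.002):
            q=B+sx*.010*ex-.006*ey-[0,0,dz]
            u,v=proj('wrist',q,i);out.append((round(u-p[0],1),round(v-p[1],1)))
        print(n,zb,B,out)
E
```

```text
w8 0.136 [0.4345 0.3316 0.136 ] [(np.float64(-0.8), np.float64(1.5)), (np.float64(-1.1), np.float64(1.2)), (np.float64(-1.5), np.float64(0.8)), (np.float64(-1.8), np.float64(0.5)), (np.float64(-2.2), np.float64(0.1)), (np.float64(-2.5), np.float64(-0.2)), (np.float64(-2.9), np.float64(-0.6))]
w8 0.138 [0.4342 0.3319 0.138 ] [(np.float64(-0.7), np.float64(1.6)), (np.float64(-1.0), np.float64(1.2)), (np.float64(-1.4), np.float64(0.8)), (np.float64(-1.8), np.float64(0.5)), (np.float64(-2.1), np.float64(0.1)), (np.float64(-2.4), np.float64(-0.2)), (np.float64(-2.8), np.float64(-0.5))]
w8r 0.136 [0.5905 0.3565 0.136 ] [(np.float64(3.2), np.float64(-0.3)), (np.float64(2.2), np.float64(-0.5)), (np.float64(1.2), np.float64(-0.8)), (np.float64(0.2), np.float64(-1.0)), (np.float64(-0.8), np.float64(-1.2)), (np.float64(-1.8), np.float64(-1.5)), (np.float64(-2.8), np.float64(-1.7))]
w8r 0.138 [0.5891 0.3566 0.138 ] [(np.float64(3.1), np.float64(-0.2)), (np.float64(2.1), np.float64(-0.5)), (np.float64(1.1), np.float64(-0.7)), (np.float64(0.1), np.float64(-1.0)), (np.float64(-0.9), np.float64(-1.2
[... 554 characters left out ...]
np.float64(-0.3), np.float64(-1.9)), (np.float64(-1.6), np.float64(-2.6)), (np.float64(-2.8), np.float64(-3.2))]
w10 0.136 [0.4351 0.3322 0.136 ] [(np.float64(7.7), np.float64(0.7)), (np.float64(5.9), np.float64(-0.2)), (np.float64(4.0), np.float64(-1.1)), (np.float64(2.1), np.float64(-1.9)), (np.float64(0.3), np.float64(-2.7)), (np.float64(-1.5), np.float64(-3.6)), (np.float64(-3.3), np.float64(-4.4))]
w10 0.138 [0.4333 0.3327 0.138 ] [(np.float64(7.9), np.float64(0.8)), (np.float64(6.0), np.float64(-0.1)), (np.float64(4.1), np.float64(-1.0)), (np.float64(2.2), np.float64(-1.8)), (np.float64(0.4), np.float64(-2.7)), (np.float64(-1.4), np.float64(-3.5)), (np.float64(-3.2), np.float64(-4.3))]
```

```bash
python3 -m inch '{"offset":[[0,-0.3,0],[0,-0.6,0.1],[0,-0.85,0.3],[0.3,-0.85,0.6],[0.6,-0.85,0.6],[0.9,-0.85,0.6],[1,-0.85,0.6]],"spin":[0,0,0,0,0.17,0.34,0.34]}'
python3 st.py .5577 .0613 .29
```

```text
time: 16.15
position: [0.3912, 0.1482, 0.2913]
ee_rot: [-0.425, 0.423, -0.565, 0.567]
wrist_force: [-1.0, 0.8, 0.3]
opening: 0.0599
t 16.15 p [0.3912 0.1482 0.2913] jaw -16.33665082548558 F [-1.0403  0.8184  0.3428] M [ 0.0427 -0.0166 -0.0142] j7 -0.22546930525292683 op 0.05990413159859935
off [0.2434 0.013  1.2283]
```

```bash
python3 -m inch '{"offset":[[0.05,0,0.3],[0.1,0,0.6],[0.15,0,0.9],[0.2,0,1],[0.2,0,1],[0.2,0,1]],"spin":[0.17,0.34,0.51,0.68,0.85,1]}'
python3 -m inch '{"offset":[[0,0,0],[0,0,0],[0,0,0]],"spin":[0.17,0.27,0.27]}'
python3 st.py .5577 .0613 .2
python3 - <<'E'
from h import *
import pickle
i=camera_info('wrist');s=observe();a=camera('wrist');pickle.dump((i,s),open('w11.pkl','wb'));cv2.imwrite('pics/w11.png',a)
E
```

```text
time: 16.75
position: [0.5279, 0.0831, 0.2912]
ee_rot: [-0.178, 0.176, -0.684, 0.685]
wrist_force: [0.6, 0.6, -0.6]
opening: 0.0596
time: 17.05
position: [0.5272, 0.0842, 0.2909]
ee_rot: [-0.107, 0.105, -0.699, 0.7]
wrist_force: [0.3, -0.2, 0.8]
opening: 0.0598
t 17.05 p [0.5272 0.0842 0.2909] jaw -72.80094083183683 F [ 0.2695 -0.1898  0.833 ] M [-0.0104  0.0188 -0.0183] j7 -0.7945918707758709 op 0.05983082381696727
off [-0.1479  0.6065  0.2047]
```

View pics/w11.png

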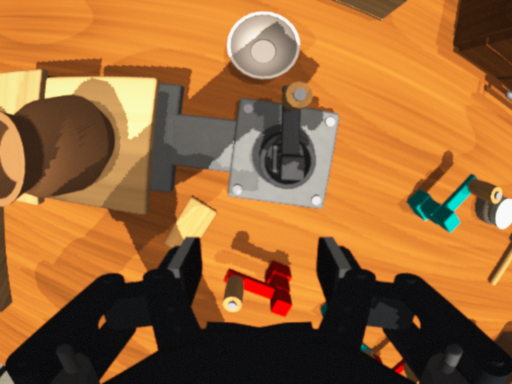

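```bash
python3 -m inch '{"offset":[[-0.15,0.2,0.2],[-0.15,0.45,0.2],[-0.15,0.45,0.2],[-0.15,0.45,0.2]],"spin":[0,0,0,0]}'
python3 - <<'E'
from h import *
import pickle
i=camera_info('wrist');s=observe();a=camera('wrist');pickle.dump((i,s),open('w12.pkl','wb'));cv2.imwrite('pics/w12.png',a)
cv2.imwrite('pics/d6.png',cv2.resize(a[80:260,180:340],None,fx=3.3,fy=3.3,interpolation=cv2.INTER_CUBIC))
E
python3 st.py .5577 .0613 .143
```

```text
time: 17.5
position: [0.5565, 0.0631, 0.2226]
ee_rot: [0.106, -0.107, 0.699, -0.699]
wrist_force: [-0.6, -0.9, 0.7]
opening: 0.0598
t 17.55 p [0.5572 0.0632 0.2235] jaw -72.67909288126468 F [-0.0616 -0.0218  0.648 ] M [ 0.017  -0.0034 -0.0399] j7 -0.6920983078459194 op 0.05992741044743419
off [0.0013 0.5365 0.0128]
```

View pics/d6.png

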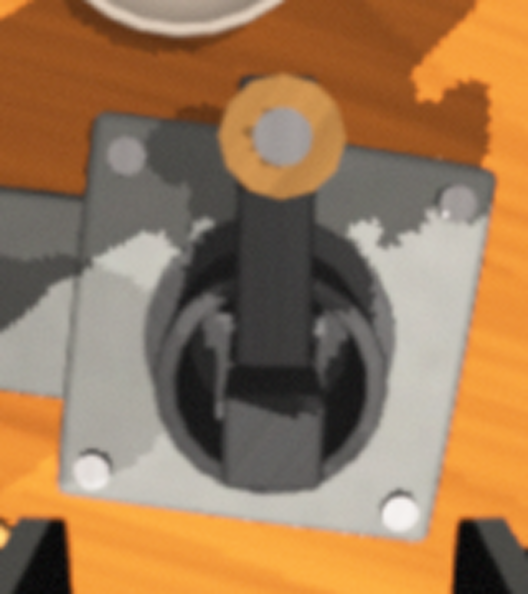

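```bash
python3 - <<'E'
from h import *
import pickle
np.set_printoptions(precision=4,suppress=True)
i,s=pickle.load(open('w12.pkl','rb'))
f=lambda x,y,z:at('wrist',(x+.5)/3.3-.5+180,(y+.5)/3.3-.5+80,z,i)
h=f(273,441,.144);k=f(282,136,.172);M=toolR(s).as_matrix()
print(h,k,M.T@(h-s['position'])/.15,M.T@(k-h))
d=k-h;print(np.hypot(*d[:2]),np.degrees(np.arctan2(d[1],d[0])), np.degrees(np.arctan2(-M[1,0],-M[0,0])))
E
```

```text
[0.5599 0.0613 0.144 ] [0.6215 0.0794 0.172 ] [-0.0183  0.524   0.0181] [-0.0642 -0.028   0.0011]
0.06419081114853124 16.356594406777813 17.31080916428804
```

```bash
python3 -m inch '{"offset":[[-0.008,0.2,0.015],[-0.008,0.4,0.015],[-0.008,0.53,0.015],[-0.008,0.53,0.015]],"spin":[0.02,0.02,0.02,0.02]}'
python3 st.py
python3 -m inch '{"offset":[[0,0,0],[0,0,0],[0,0,0],[0,0,0],[0,0,0]],"spin":[0,0,0,0,0]}' 0 80
python3 st.py
```

```text
time: 17.95
position: [0.5579, 0.0624, 0.1421]
ee_rot: [0.101, -0.102, 0.7, -0.699]
wrist_force: [0.8, -0.6, 0.4]
opening: 0.0596
t 17.95 p [0.5579 0.0624 0.1421] jaw -73.53192824535253 F [ 0.7848 -0.6204  0.4426] M [0.0008 0.0401 0.0482] j7 -0.6029971856666173 op 0.0596369281253602
time: 18.45
position: [0.5596, 0.0614, 0.1444]
ee_rot: [0.102, -0.1, 0.7, -0.7]
wrist_force: [-0.3, -0.3, 6.7]
opening: 0.0207
t 18.45 p [0.5596 0.0614 0.1444] jaw -73.61138379046507 F [-0.3017 -0.2684  6.7132] M [ 0.1339  0.2353 -0.044 ] j7 -0.6030087368989736 op 0.020727054050581065
```

```bash
python3 -m inch '{"offset":[[0,0,0],[0,0,0],[0,0,0],[0,0,0],[0,0,0],[0,0,0],[0,0,0]],"spin":[0.17,0.34,0.51,0.68,0.85,0.95,0.95]}'
python3 st.py
python3 -m inch '{"offset":[[0,0,0],[0,0,0],[0,0,0],[0,0,0]],"spin":[0,0,0,0]}' 0.7
python3 -m inch '{"offset":[[0,-0.15,0],[0,-0.4,0],[0,-0.7,0],[0,-1,0],[0,-1,0]],"spin":[0,0,0,0,0]}'
python3 st.py .40 .15 .29
```

```text
time: 19.15
position: [0.5594, 0.0604, 0.1444]
ee_rot: [0.161, -0.163, -0.688, 0.689]
wrist_force: [-0.3, -1.7, 5.2]
opening: 0.0206
t 19.15 p [0.5594 0.0604 0.1444] jaw -116.48184042705262 F [-0.2941 -1.6871  5.2437] M [-0.3746  0.2544  0.0064] j7 -1.287490370272351 op 0.020623686156465627
time: 19.55
position: [0.5584, 0.0619, 0.1423]
ee_rot: [-0.161, 0.161, 0.689, -0.688]
wrist_force: [-0.2, -0.6, 0.1]
opening: 0.0598
time: 20.05
position: [0.5615, 0.06, 0.298]
ee_rot: [-0.158, 0.165, 0.689, -0.688]
wrist_force: [0.4, 0.3, -0.6]
opening: 0.0599
t 20.05 p [0.5615 0.06   0.298 ] jaw -116.38298323853016 F [ 0.423   0.3286 -0.6328] M [-0.0515  0.0154  0.0261] j7 -1.4798560027974266 op 0.05990737917998714
off [ 1.2316  0.0413 -0.0586]
```

```bash
python3 -m inch '{"offset":[[0.2,0,0],[0.4,0,0],[0.6,0,0],[0.8,0,0],[1,0,0],[1,0,0]],"spin":[-0.17,-0.34,-0.51,-0.68,-0.85,-1]}'
python3 -m inch '{"offset":[[0.1,0,0],[0.1,0,0],[0.1,0,0],[0.1,0,0],[0.1,0,0],[0.1,0,0]],"spin":[-0.17,-0.34,-0.51,-0.68,-0.85,-1]}'
python3 st.py .35 .30 .29
```

```text
time: 20.65
position: [0.4195, 0.1302, 0.2912]
ee_rot: [0.116, -0.12, 0.698, -0.696]
wrist_force: [1.7, -0.1, 0.3]
opening: 0.0596
time: 21.25
position: [0.4094, 0.1234, 0.2919]
ee_rot: [0.374, -0.375, 0.6, -0.6]
wrist_force: [0.8, -0.3, -1.0]
opening: 0.0598
t 21.25 p [0.4094 0.1234 0.2919] jaw -26.062926793547085 F [ 0.7775 -0.2864 -1.0328] M [-0.007   0.038   0.0537] j7 -0.4052399973459648 op 0.05977330785925499
off [-0.8837  0.0132 -0.8728]
```

```bash
python3 -m inch '{"offset":[[-0.2,0,-0.2],[-0.4,0,-0.4],[-0.6,0,-0.6],[-0.88,0,-0.87],[-0.88,0,-0.87],[-0.88,0,-0.87]],"spin":[-0.17,-0.34,-0.51,-0.58,-0.58,-0.58]}'
python3 st.py .30 .305 .163
python3 - <<'E'
from h import *
import pickle
i=camera_info('wrist');s=observe();a=camera('wrist');pickle.dump((i,s),open('w13.pkl','wb'));cv2.imwrite('pics/w13.png',a)
a=camera('scene');cv2.imwrite('pics/scene6.png',a);cv2.imwrite("pics/c15.png",cv2.resize(a[200:310,200:370],None,fx=4.5,fy=4.5,interpolation=cv2.INTER_CUBIC))
E
```

```text
time: 21.85
position: [0.3504, 0.3012, 0.2917]
ee_rot: [0.5, -0.5, 0.5, -0.5]
wrist_force: [0.7, 0.1, 0.5]
opening: 0.0599
t 21.85 p [0.3504 0.3012 0.2917] jaw -0.028588624419442255 F [0.6852 0.0869 0.5327] M [-0.0406 -0.0461  0.0202] j7 -0.45217207620971045 op 0.05991108308175921
off [-0.0253  0.8581 -0.3353]
```

View pics/c15.png

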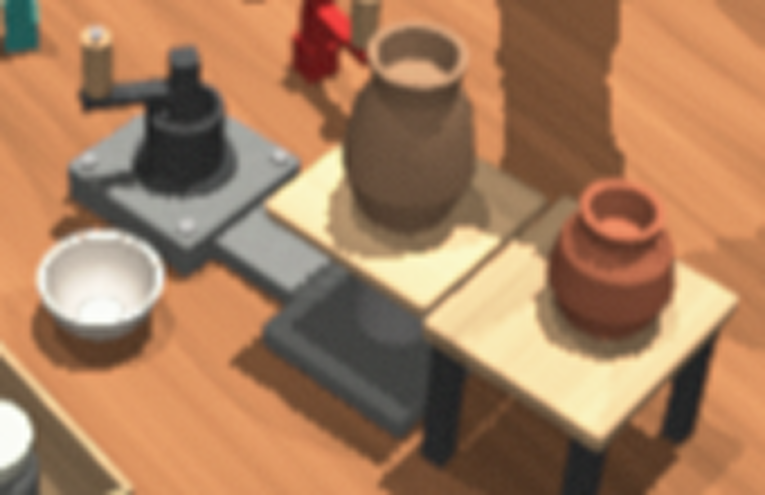

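View pics/w13.png

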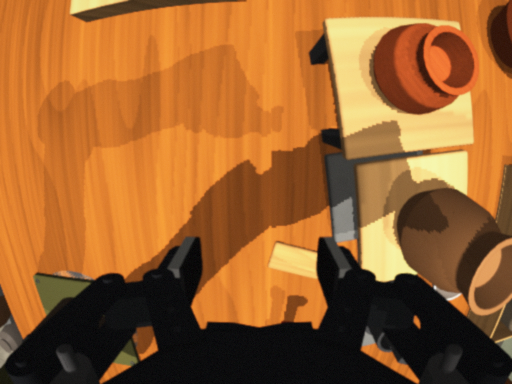

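```bash
python3 -m inch '{"offset":[[0,0.3,-0.2],[0,0.6,-0.33],[0,0.86,-0.33],[0,0.86,-0.33],[0,0.86,-0.33]],"spin":[0,0,0,0,0]}'
python3 - <<'E'
from h import *
import pickle
i=camera_info('wrist');s=observe();a=camera('wrist');pickle.dump((i,s),open('w14.pkl','wb'));cv2.imwrite('pics/w14.png',a);print(s['position'])
cv2.imwrite('pics/d7.png',cv2.resize(a[130:250,400:512],None,fx=5,fy=5,interpolation=cv2.INTER_CUBIC))
b=cv2.imread('pics/w13.png');cv2.imwrite('pics/d8.png',cv2.resize(b[130:180,330:490],None,fx=5,fy=5,interpolation=cv2.INTER_CUBIC))
S=[cv2.imread(f'pics/scene{k}.png') for k in(1,4,5,6)]
for k in range(4):
    for nm,(y0,y1,x0,x1) in {'vase':(203,232,276,308),'bowl':(250,280,207,238)}.items():
        t=S[2][y0:y1,x0:x1];r=S[k][y0-12:y1+12,x0-6:x1+6]
        up=8;T=cv2.resize(t,None,fx=up,fy=up,interpolation=cv2.INTER_CUBIC);Q=cv2.resize(r,None,fx=up,fy=up,interpolation=cv2.INTER_CUBIC)
        m=cv2.matchTemplate(Q,T,cv2.TM_CCOEFF_NORMED);_,mv,_,l=cv2.minMaxLoc(m);print(k,nm,l[0]/up-6,l[1]/up-12,round(mv,3))
# px per mm vertical at vase
p0=proj('scene',(.524,.268,.25));p1=proj('scene',(.524,.268,.26));print(np.subtract(p1,p0)/10)
E
```

```text
time: 22.45
position: [0.3032, 0.2984, 0.1638]
ee_rot: [-0.498, 0.498, -0.502, 0.502]
wrist_force: [0.5, 0.1, -0.2]
opening: 0.0597
[0.30324333 0.29835555 0.16380904]
0 vase -0.125 3.875 0.61
0 bowl 0.25 0.375 0.87
1 vase 0.0 0.5 0.902
1 bowl 0.125 0.5 0.881
2 vase 0.0 0.0 1.0
2 bowl 0.0 0.0 1.0
3 vase -0.125 -0.625 0.722
3 bowl 0.0 0.125 0.988
[ 0.02487269 -0.25798996]
```

View pics/d7.png

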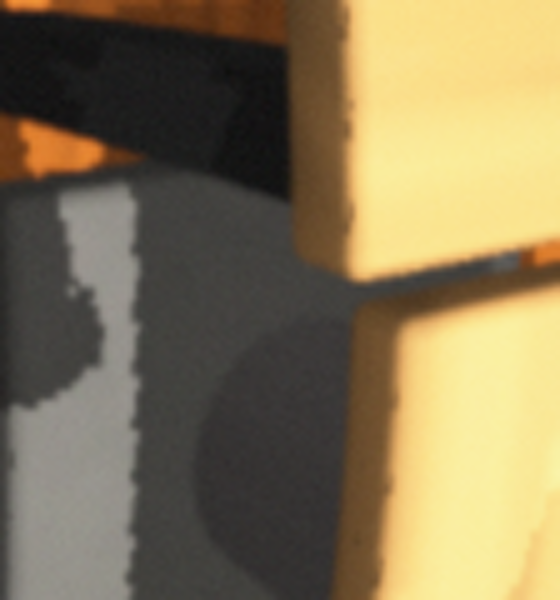

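View pics/d8.png

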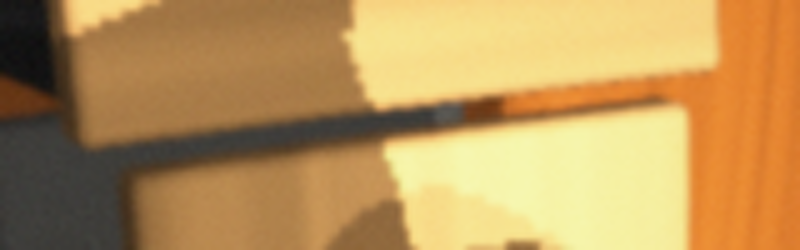

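```bash
python3 - <<'E'
from fit import *
import pickle
np.set_printoptions(precision=4,suppress=True)
P={n:pickle.load(open(n+'.pkl','rb'))[0] for n in('w8','w13','w14','w10')}
g=lambda x,y,X,Y,k=5:((x+.5)/k-.5+X,(y+.5)/k-.5+Y)
a=lambda n,p,z:at('wrist',*p,z,P[n])
z=.137
b1,b2,p1,p2=[g(*q,330,130) for q in((82,150),(717,68),(133,175),(688,106))]
n='w13';print('board len',np.linalg.norm(a(n,b1,z)-a(n,b2,z)),'plat len at z-dz',[(d,round(np.linalg.norm(a(n,p1,z-d)-a(n,p2,z-d)),5)) for d in(-.002,0,.002,.004)])
b1,b2,p1,p2=g(168,347,280,125,9),g(478,262,390,115,9),g(283,382,280,125,9),g(403,328,390,115,9)
n='w8';print('board len',np.linalg.norm(a(n,b1,z)-a(n,b2,z)),'plat len at z-dz',[(d,round(np.linalg.norm(a(n,p1,z-d)-a(n,p2,z-d)),5)) for d in(-.002,0,.002,.004)])
yaw=np.radians(9);ex=np.array([np.cos(yaw),np.sin(yaw),0]);ey=np.array([-ex[1],ex[0],0])
for n,b,p in(('w14',g(356,281,400,130),g(403,318,400,130)),('w13',g(82,150,330,130),g(133,175,330,130)),('w13r',g(717,68,330,130),g(688,106,330,130))):
    sx=-1 if n[-1]=='r' else 1;n=n[:3];B=a(n,b,z)
    for d in(0,.002,.004):
        u,v=proj('wrist',B+sx*.01*ex-.006*ey-[0,0,d],P[n]);print(n,sx,d,round(u-p[0],1),round(v-p[1],1))
isc=camera_info('scene')
W=[('wrist',P['w13'],*q) for q in(('b',-1,-1,*g(82,150,330,130)),('b',1,-1,*g(717,68,330,130)),('p',-1,1,*g(133,175,330,130)),('p',1,1,*g(688,106,330,130)))]+[('wrist',P['w14'],'b',-1,-1,*g(356,281,400,130)),('wrist',P['w14'],'p',-1,1,*g(403,318,400,130))]
fit(W,w=(.005,.005,4))
E
```

```text
board len 0.15716811872475875 plat len at z-dz [(-0.002, np.float64(0.13686)), (0, np.float64(0.13786)), (0.002, np.float64(0.13887)), (0.004, np.float64(0.13987))]
board len 0.15737426324479137 plat len at z-dz [(-0.002, np.float64(0.1334)), (0, np.float64(0.13439)), (0.002, np.float64(0.13538)), (0.004, np.float64(0.13637))]
w14 1 0 1.4 -0.5
w14 1 0.002 -0.4 -1.3
w14 1 0.004 -2.3 -2.0
w13 1 0 0.1 -0.2
w13 1 0.002 -0.5 -0.6
w13 1 0.004 -1.2 -0.9
w13 -1 0 -0.4 -1.5
w13 -1 0.002 -1.5 -1.8
w13 -1 0.004 -2.5 -2.0
bd (80, 70) q [0.5583 0.0611 8.8588 0.1347 0.1352] zb-zp 0.0004727980956353295 +- 0.0011858724111155395 rms 0.5608761577752547
[ 0.1 -0.1  1.2  0.8 -0.  -0.4  0.6 -0.8 -1.   0.5 -0.1 -0.2 -0.   0.1
  0. ]
```

```bash
python3 - <<'E'
from h import *
for z in(.144,.164):
    u,v=proj('scene',(.5585,.0608,z));print(z,(u-200)*4.5,(v-200)*4.5)
print(observe()['wrist_force'])
a=camera('top');cv2.imwrite('pics/top9.png',a)
E
```

```text
0.144 179.66809024667995 50.17248162660054
0.164 179.7115907681923 29.36583931630497
[-0.07440102 -0.00016405 -0.15021208]
```

View pics/top9.png

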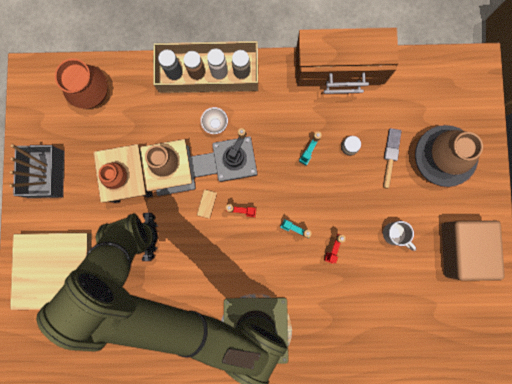

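Hub top appears at crop (183,55), which matches the seated prediction of (180,50). An unfitted crank would show it at row 29. The top view shows the bystanders unmoved and the arm clear of everything.

```bash
python3 -c "
from plant import *
print(close_job())"
```

```text
the job is handed in; nothing more can be done
None
```

The crank is seated on the drive and the platform is wound up about level with the board; I handed the job in after about 22.5 s of the 67 s.

- **Fitting:** I gripped the dark crank by its hub and read the square's angle (about 47°) from the wrist camera looking into the collar. It dropped fully home on the first try, with no searching needed.
- **Winding:** I wound it about 254° clockwise in two grips, checking the platform against the board in between. I then released the crank and moved the arm clear.

Last checks:
- **Level:** The final fit to the wrist pictures puts the board 0.5 ± 1.2 mm above the platform, against the 4 mm allowed. Single-corner readings disagreed slightly, ranging from -0.8 to +1.5 mm. Earlier scene-camera readings (coarser, ±3.5 mm), carried forward by the last 3 mm of winding, agree.
- **Crank:** The hub's height in the scene picture matches a fully seated crank; an unfitted one would show about 20 mm higher.
- **Vase and other things:** By eye, the vase stands upright on the platform, the other things are where they started, and the robot touches nothing.

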